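# Reload the analyser's cassette rack

## Task

Pull the analyser's rack carriage fully out of its hood, put the used cassettes that are standing in the rack into the white discard bin, and stand every fresh cassette lying on the bench on its short edge in the rack, fully seated, one to a slot (any slot). Then slide the loaded carriage gently, without slamming it, fully home under the hood, and leave the other bench items where they are.

Things in the scene. Friction and masses are not known exactly. Their poses are not given: they have to be found in the camera images.
- carriage (a joint): slide of the rack carriage along the analyser's +y, in m: 0 = fully home under the hood (hard stop), 0.24 = fully out (hard stop). About 3 N of friction, stays where left; starts at 0 with the rack hidden under the hood. Moves freely with no detent.
- handle (a point): the carriage's handle: a smooth steel post, 16 mm diameter, upright, free-standing, from 35 to 90 mm above the table; this point is on its axis, 75 mm above the table. Axes as the analyser's. Nearest hood face is 75 mm away in -y when the carriage is home.
- analyser: fixed benchtop analyser; origin on the table under the middle of the hood's open front face; y points out of the hood along the carriage's travel, z up; turned at most 0.12 rad. White hood 156 mm wide (x), 210 mm high, from y = 0 back to -280 mm; grey base 130 mm wide, 20 mm high, out to y = 340 mm; carriage deck 82 mm wide, top 35 mm up. Carriage out: all slots are clear of the hood.
- bin_in (a point): centre of the inner floor (4 mm above the table) of the discard bin: loose white open box, 155 x 155 mm outside, 62 mm high, 4 mm walls, 0.5 kg; axes along its sides, z up
- slot0 (a point): slot 0 of the four like slots in the carriage's rack (0 nearest the hood, 42 mm apart): the centre of a fully seated cassette leaning back on its slot wall. Axes as the analyser's. A seated cassette stands on a 56 mm edge, width along x, leaning 20 deg from vertical with its top towards -y (the hood).
- slot1 (a point): slot 1 of the four like slots in the carriage's rack (0 nearest the hood, 42 mm apart): the centre of a fully seated cassette leaning back on its slot wall. Axes as the analyser's. The slot is a channel leaning like the cassette, 17 mm wide; the seat lies 2.5 mm towards -y from its mid-plane.
- slot2 (a point): slot 2 of the four like slots in the carriage's rack (0 nearest the hood, 42 mm apart): the centre of a fully seated cassette leaning back on its slot wall. Axes as the analyser's. Slot walls are 40 mm deep plus a 10 mm flared mouth; the slot's floor is 48 mm below this point along the lean.
- slot3 (a point): slot 3 of the four like slots in the carriage's rack (0 nearest the hood, 42 mm apart): the centre of a fully seated cassette leaning back on its slot wall. Axes as the analyser's. Rails along both sides of all slots, 67 mm apart in x, reach 69 mm above the table: a cassette's upper half is free at both sides.
- fresh0: fresh grey plastic cassette, a flat 56 x 96 x 12 mm slab with a dark window on both faces and the same either way up or round; 56 to 98 g. Origin at its centre; x across the 56 mm width, y through the 12 mm thickness, z along the 96 mm length. Lies flat on the table left of the analyser at the start; may be absent.
- fresh1: fresh grey plastic cassette, a flat 56 x 96 x 12 mm slab with a dark window on both faces and the same either way up or round; 56 to 98 g. Origin at its centre; x across the 56 mm width, y through the 12 mm thickness, z along the 96 mm length. Lies flat on the table left of the analyser at the start; may be absent.
- fresh2: fresh grey plastic cassette, a flat 56 x 96 x 12 mm slab with a dark window on both faces and the same either way up or round; 56 to 98 g. Origin at its centre; x across the 56 mm width, y through the 12 mm thickness, z along the 96 mm length. Lies flat on the table left of the analyser at the start; may be absent.
- used0: used grey plastic cassette, a flat 56 x 96 x 12 mm slab with a dark window on both faces and the same either way up or round; 56 to 98 g. Origin at its centre; x across the 56 mm width, y through the 12 mm thickness, z along the 96 mm length. Stands in slot 0 of the rack at the start; may be absent.
- used1: used grey plastic cassette, a flat 56 x 96 x 12 mm slab with a dark window on both faces and the same either way up or round; 56 to 98 g. Origin at its centre; x across the 56 mm width, y through the 12 mm thickness, z along the 96 mm length. Stands in slot 1 of the rack at the start; may be absent.
- used2: used grey plastic cassette, a flat 56 x 96 x 12 mm slab with a dark window on both faces and the same either way up or round; 56 to 98 g. Origin at its centre; x across the 56 mm width, y through the 12 mm thickness, z along the 96 mm length. Stands in slot 3 of the rack at the start; may be absent.
- bottle0: bystander, leave alone: glass bottle with a blue cap, 60 mm diameter, 120 mm tall; origin under its centre
- bottle1: bystander, leave alone: glass bottle with a white cap, 56 mm diameter, 110 mm tall; origin under its centre
- beaker: bystander, leave alone: glass beaker, 64 mm diameter, 75 mm tall; origin under its centre
- tissue_box: bystander, leave alone: green carton 110 x 200 x 75 mm; origin under its centre
- vial_cap: bystander, leave alone: small white cap, 32 mm diameter, 14 mm high; origin under its centre
There are look-alikes about, which are no part of the job. Leave any pink look-alike of the fresh2 alone. Leave any turquoise look-alike of the fresh1 alone.

How it is judged (in metres and radians):
On the way, in this order (a step that is already met when the one before it is completed fails the run):
1. the carriage is pulled out to its outer stop (value of joint carriage above 0.225 m), for 0.2 s.
2. every used cassette is in the bin and every fresh cassette stands seated in a slot ((distance between fresh0 and slot0 below 0.012 m or distance between fresh0 and slot1 below 0.012 m or distance between fresh0 and slot2 below 0.012 m or distance between fresh0 and slot3 below 0.012 m) and angle between the z axis of each of fresh0, fresh1, fresh2 and the z axis of slot0, either way round below 0.6 rad and (distance between fresh1 and slot0 below 0.012 m or distance between fresh1 and slot1 below 0.012 m or distance between fresh1 and slot2 below 0.012 m or distance between fresh1 and slot3 below 0.012 m) and (distance between fresh2 and slot0 below 0.012 m or distance between fresh2 and slot1 below 0.012 m or distance between fresh2 and slot2 below 0.012 m or distance between fresh2 and slot3 below 0.012 m) and x of used0 in the frame of bin_in between -0.074 and 0.074 m and y of used0 in the frame of bin_in between -0.074 and 0.074 m and z of used0 in the frame of bin_in between -0.005 and 0.058 m and x of used1 in the frame of bin_in between -0.074 and 0.074 m and y of used1 in the frame of bin_in between -0.074 and 0.074 m and z of used1 in the frame of bin_in between -0.005 and 0.058 m and x of used2 in the frame of bin_in between -0.074 and 0.074 m and y of used2 in the frame of bin_in between -0.074 and 0.074 m and z of used2 in the frame of bin_in between -0.005 and 0.058 m), for 0.2 s.
3. the loaded carriage is slid home (value of joint carriage below 0.006 m), for 0.2 s.
At the end, for the whole second after the job is handed in: The carriage is within 6 mm of its home stop; every fresh cassette stands on its short edge in a slot (centre within 12 mm of the slot's seat, length within 34 deg of vertical); every used cassette lies inside the discard bin; all released and at rest (all of step 2 and value of joint carriage below 0.006 m and linear speed of each of fresh0, fresh1, fresh2, used0, used1, used2 below 0.03 m/s); the robot touches nothing.
It fails at once if the carriage is slammed (over 0.4 m/s) (velocity of joint carriage above 0.4 m/s or velocity of joint carriage below -0.4 m/s).
It fails at once if another bench item is pushed more than 50 mm from its place (distance of any of bottle0, bottle1, beaker, tissue_box, vial_cap from where it was at the start of the episode above 0.05 m).
Of fresh0, fresh1, fresh2 only 2 to 3 are there at a start; the rules pass over those that are not, and their reading is None.
Of used0, used1, used2 only 2 to 3 are there at a start; the rules pass over those that are not, and their reading is None.
At some moment in a run one of bin, fresh0, fresh1, fresh2 may be knocked a few centimetres aside while the robot is not near it.
Once in a run the grip may slacken for a moment while it holds something.
It also fails if it takes over 210 s, if anything falls off the work surface, if the arm or the gripper's body presses on something with over 40 N, if the wrist force passes 120 N, or if a joint passes its speed limit or range.

## Robot

A 6-joint arm with a two-finger parallel gripper is mounted at the origin on the work surface. World frame = base frame: x ahead of the robot, y to its left, z up, the work surface at z = 0. Lengths are in mm, angles in degrees, forces in N, time in s.
With the tool pointing down it reaches from about 350 to 850 mm from the base axis. Payload 8.1 kg.
Tool frame: the origin (TCP) lies midway between the tips of the shut fingers; the grasp point (between the pads) lies 19 mm behind it; z points along the fingers, y is the line along which they close (so a half turn about z gives the same grasp; the last joint's range is limited). The gripper opens to 85 mm and grips with 20 to 120 N. Pads are 22 mm wide; open, the fingers measure 114 mm over their backs; the gripper's body (76 mm by 85 mm) begins 54 mm behind the grasp point. The pads swing forward as they close: fully open they stand 13 mm farther back than shut.
Start: joints at [65.753, 7.471, 85.268, -0, 87.261, -4.893], TCP at [198.826, 566.104, 231.292] pointing down, gripper open.
Joint ranges: [-169.43, 169.43], [-51.17, 129.36], [1.28, 143.12], [-76.62, 256.62], [0, 156.53], [-152.29, 152.29]. Speed limits (degrees/s): [136.94, 136.94, 159.86, 180, 180, 180].

## Interface

Orientations are given as [roll, pitch, yaw] about the fixed x, y, z axes, in that order (R = Rz(yaw) Ry(pitch) Rx(roll)).
In Python, from bench import sensors, optics, r gives the robot as it stands.
- The arm moves only by the tool apply_moves, never from a script. Its argument "targets" is a list of rows, each a list of 7 numbers: the shift along the tool's x, y, z in mm, then the turn, a rotation vector about the tool's x, y, z in rad, then the closure, from 0 (fully open) to 1 (shut). In form: [[x, y, z, wx, wy, wz, claw], ...]. A call has 1 to 20 rows; each row shifts and turns the commanded pose from where the row before left it, along the tool's axes as they then stand; what a row does not reach is not made up. A row lasts 1/8 s, in which the tool goes at most 62.5 mm and 10.7 degrees, less where a joint would pass 70% of its speed; a pose out of reach is approached as far as the arm can. A call is refused whole if a number of a shift passes 62.5 or a number of a turn 0.188, either way. A call with a gripper value outside its range is refused whole. The fingers move at their own pace and stop on an object; "force" is the grip in N (left out, the last holds). Time passes only in rows, so rows that do not move let the fingers close. It gives the time, the measured TCP pose, the force, the opening and the grip force at its end, in the units of the state.
- sensors.sense(): the state, without advancing time (a new reading comes with each control period).
- optics.snapshot(name): name is "side" or "top" or "wrist"; returns the picture (420x560x3 uint8, red, green, blue); there is no depth.
- optics.get_calibration(name): a dict with "camera_matrix" (3x3 intrinsics, pixels), "pose" (4x4, takes a point from camera to world coordinates). Camera axes: x right, y down, z forward; pixel columns grow to the right and rows downward; lengths in mm; the calibration is good to about 2 mm. A picture is of the moment at which its call begins: read the wrist's pose just before it. get_calibration takes no time and is no camera call; for the wrist camera it gives the pose at the moment of the call.
- r.hand_in(): hands the job in; it is judged then, once.
The state is a dict: "time": time; "joint_pos": joint angles; "qd": joint speeds; "joint_efforts": joint torques, N m; "tool_pos": TCP position; "tcp_rot": TCP orientation; "ft_force": force on the tool from outside, world axes, zero at the start; "wrist_torque": the same for the moment, N m; "finger_gap": finger opening in mm; "grip_force": force on a finger pad.
Only numpy, scipy, OpenCV 4.12 (cv2) and the standard library are available. Lean on these libraries where they do the work, as an engineer would, in place of code of your own. Each camera call takes 0.05 s, during which the arm holds its last target. There are 200 camera calls.

## Working session

There is one attempt and no reset: what is moved stays moved. The work goes in short steps, Python scripts to look and compute and a tool call to move; the robot and the scene stay as the last step left them, time stands still between calls to the robot, and variables do not carry over. Pictures are saved under pics/ and viewed, at most 17 in all, crops included, and the job is handed in when it is done.

Besides the shell and the picture viewer there is one more tool, called after ">>>" as name(argument=value, ...), one argument or row to a line, values as JSON. apply_moves: Moves the arm, as the interface text tells. Its arguments: {"type":"object","properties":{"targets":{"type":"array"},"force":{"type":"number"}},"required":["targets"]}

```bash
ls; mkdir -p pics
python3 - <<'E'
from bench import sensors, optics, r
import cv2,numpy as np
print(sensors.sense())
for n in("top","side"):
    c=optics.get_calibration(n); print(n,np.round(c["camera_matrix"],1).tolist(),np.round(c["pose"],3).tolist())
    cv2.imwrite(f"pics/{n}0.png",optics.snapshot(n)[:,:,::-1])
c=optics.get_calibration("wrist");print(np.round(c["camera_matrix"],1).tolist(),np.round(c["pose"],3).tolist())
E
```

```text
pics
{'time': 0.0, 'joint_pos': array([ 6.57543579e+01,  7.51566962e+00,  8.53309906e+01,  1.95162681e-03,
        8.72617269e+01, -4.89099672e+00]), 'qd': array([-0.05744498, -0.0283244 , -0.02215586, -0.02274709, -0.02181503,
        0.00928994]), 'joint_efforts': array([ 1.36401818e-04, -5.69403505e+01, -5.00552559e+01, -2.17194947e-04,
        1.53715181e-02, -1.01328048e-04]), 'tool_pos': array([198.56325662, 565.59439027, 230.22218406]), 'tcp_rot': array([-1.79892174e+02, -1.11832424e-02,  1.60645249e+02]), 'ft_force': array([ 0.78144818, -0.45497804,  0.15295271]), 'wrist_torque': array([ 0.00190835, -0.03710259, -0.01329495]), 'grip_force': 0.0, 'finger_gap': 85.37385207172247}
top [[385.7, 0.0, 281.6], [0.0, 385.7, 204.7], [0.0, 0.0, 1.0]] [[-0.001, -0.992, 0.124, 288.007], [-1.0, 0.001, 0.002, -23.144], [-0.002, -0.124, -0.992, 1091.122], [0.0, 0.0, 0.0, 1.0]]
side [[478.5, 0.0, 277.7], [0.0, 478.5, 198.3], [0.0, 0.0, 1.0]] [[0.91, 0.33, -0.249, 784.088], [0.414, -0.714, 0.565, -839.04], [0.009, -0.617, -0.787, 1211.861], [0.0, 0.0, 0.0, 1.0]]
[[327.9, 0.0, 280.2], [0.0, 327.9, 211.3], [0.0, 0.0, 1.0]] [[0.331, 0.908, 0.258, 132.65], [0.943, -0.318, -0.092, 589.592], [-0.002, 0.274, -0.962, 372.924], [0.0, 0.0, 0.0, 1.0]]
```

View pics/top0.png

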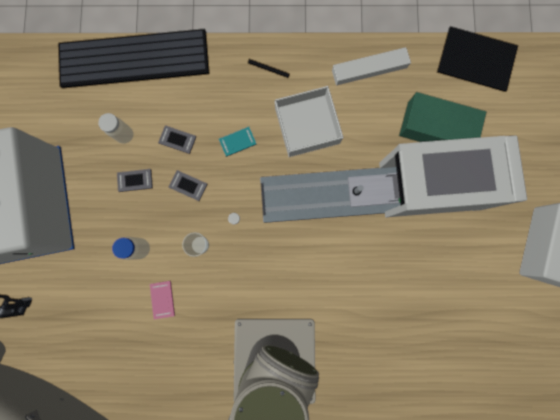

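View pics/side0.png

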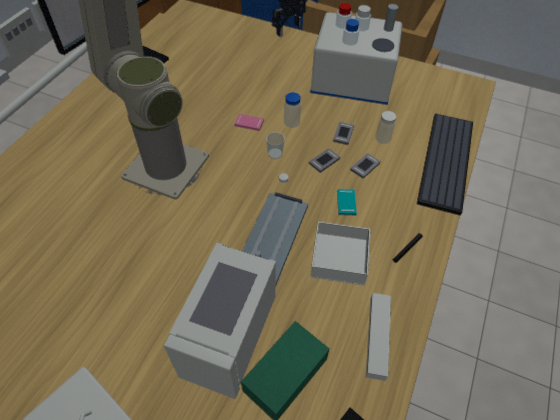

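```bash
cat > h.py <<'E'
import numpy as np, cv2
from scipy.spatial.transform import Rotation as Ro
from bench import sensors, optics, r
def cal(n):
    c=optics.get_calibration(n); return np.array(c["camera_matrix"]),np.array(c["pose"])
def ray(c,p):
    K,T=c; d=T[:3,:3]@np.linalg.solve(K,[p[0],p[1],1]); return T[:3,3],d
def onz(c,p,z):
    o,d=ray(c,p); return o+d*(z-o[2])/d[2]
def proj(c,P):
    K,T=c; q=K@(T[:3,:3].T@(np.asarray(P,float)-T[:3,3])); return q[:2]/q[2]
def tri(c1,p1,c2,p2):
    o1,d1=ray(c1,p1);o2,d2=ray(c2,p2)
    s=np.linalg.lstsq(np.c_[d1,-d2],o2-o1,rcond=None)[0]
    return (o1+d1*s[0]+o2+d2*s[1])/2
def snap(n): return optics.snapshot(n)[:,:,::-1].copy()
def blobs(img,lo,hi,amin,amax=1e9):
    m=cv2.inRange(cv2.cvtColor(img,cv2.COLOR_BGR2HSV),np.array(lo),np.array(hi))
    m=cv2.morphologyEx(m,cv2.MORPH_CLOSE,np.ones((3,3)))
    cs,_=cv2.findContours(m,cv2.RETR_EXTERNAL,cv2.CHAIN_APPROX_NONE)
    return [c for c in cs if amin<cv2.contourArea(c)<amax]
E
python3 - <<'E'
from h import *
t=cv2.imread("pics/top0.png"); s=cv2.imread("pics/side0.png")
for n,im,pts in(("top",t,[(178,130),(178,139),(270,200),(330,188),(370,182),(310,120),(450,165),(220,130),(120,215)]),("side",s,[(344,130),(340,137),(270,235),(345,250)])):
    h=cv2.cvtColor(im,cv2.COLOR_BGR2HSV)
    print(n,[h[y,x].tolist() for x,y in pts])
a=cv2.resize(t[80:240,100:540],None,fx=1.8,fy=1.8,interpolation=cv2.INTER_CUBIC)
b=cv2.resize(s[110:270,220:420],None,fx=1.9,fy=1.9,interpolation=cv2.INTER_CUBIC)
b2=cv2.resize(s[180:400,160:400],None,fx=1.38,fy=1.38,interpolation=cv2.INTER_CUBIC)
o=np.zeros((600,800,3),np.uint8); o[:288,:792]=a; o[290:594,:380]=b;o[290:594,400:400+331]=b2[:304]
cv2.imwrite("pics/comp1.png",o)
E
```

```text
top [[15, 31, 114], [120, 20, 25], [99, 27, 125], [101, 30, 121], [115, 10, 154], [50, 5, 170], [120, 8, 96], [20, 86, 157], [20, 85, 156]]
side [[113, 27, 38], [116, 17, 106], [100, 43, 107], [75, 7, 156]]
```

View pics/comp1.png

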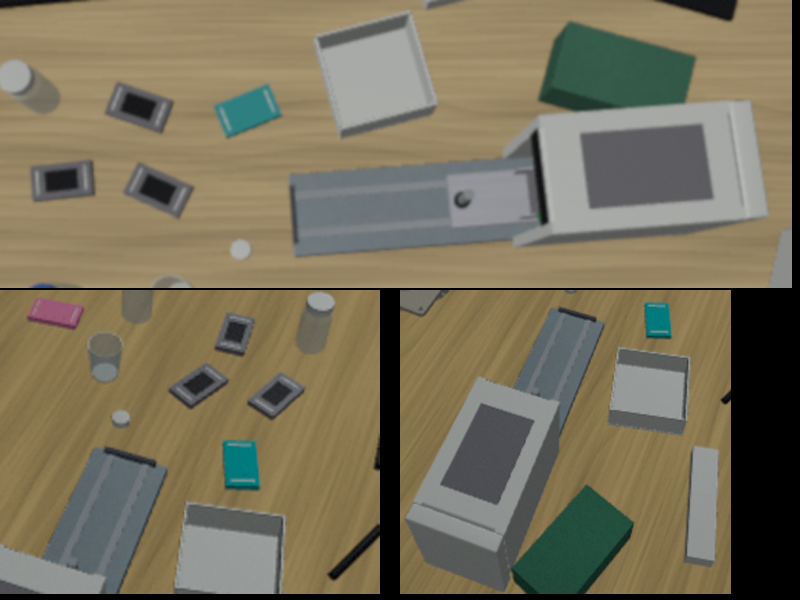

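```bash
cat >> h.py <<'E'
def fresh(verbose=1):
    "cassettes lying on table: centre, yaw of long axis; from top cam (z=12 outline), checked in side"
    out=[]
    for n in ("top","side"):
        c=cal(n); im=snap(n)
        h=cv2.cvtColor(im,cv2.COLOR_BGR2HSV); m=((h[:,:,1]<50)).astype(np.uint8)
        m=cv2.morphologyEx(m,cv2.MORPH_CLOSE,np.ones((3,3)))
        cs,_=cv2.findContours(m,cv2.RETR_EXTERNAL,cv2.CHAIN_APPROX_NONE)
        for q in cs:
            P=np.array([onz(c,p[0],9)[:2] for p in q],np.float32)
            (cx,cy),(w,l),a=cv2.minAreaRect(P)
            if not(35<min(w,l)<85 and 75<max(w,l)<120 and 250<cx<800 and 0<cy<600): continue
            b=cv2.boxPoints(((cx,cy),(w,l),a)); e=b[1]-b[0]; f=b[2]-b[1]
            e=e if np.hypot(*e)>np.hypot(*f) else f
            print(n,np.round([cx,cy,w,l],1),"yaw",round(float(np.degrees(np.arctan2(e[1],e[0]))%180),1))
E
python3 - <<'E'
from h import *
fresh()
c=cal("top"); t=snap("top")
h=cv2.cvtColor(t,cv2.COLOR_BGR2HSV)
m=cv2.inRange(h,np.array([90,14,90]),np.array([112,60,140])); m[:,:255]=0;m[:,400:]=0;m[:160]=0;m[240:]=0
cs,_=cv2.findContours(m,cv2.RETR_EXTERNAL,cv2.CHAIN_APPROX_NONE); q=max(cs,key=cv2.contourArea)
for col in range(262,390,8):
    r_=np.where(m[:,col])[0]; print(col,r_.min(),r_.max(),end=' | ')
print()
E=[];F=[]
for col in range(268,345,2):
    r_=np.where(m[:,col])[0]; E.append(onz(c,(col,r_.min()-.5),20)[:2]);F.append(onz(c,(col,r_.max()+.5),20)[:2])
for X in(E,F):
    X=np.array(X);p=np.polyfit(X[:,1],X[:,0],1);print(p,np.degrees(np.arctan(p[0])), "at y=0 x=",p[1])
for p in((261.1,176.7),(263.9,221.7)): print("end corner",onz(c,p,20))
print("handle top",onz(c,(356.1,190),90))
# hood front top corners z=210
for p in((399.5,147),(408,211)): print("hood top corner",onz(c,p,210))
# bin
s=h[85:160,270:350]
E
```

```text
top [303.1 402.9 101.4  58.3] yaw 90.0
top [479.3 247.6  96.1  55.2] yaw 65.6
top [494.8 400.4  56.6  97.3] yaw 96.4
top [614.  282.5  97.6  55.6] yaw 71.1
top [648.4 465.2 112.2  55.4] yaw 50.0
side [611.9 278.9 102.1  58. ] yaw 70.6
side [477.9 243.8 100.3  59.2] yaw 65.9
side [492.  395.8  56.8 103.2] yaw 96.2
262 178 183 | 270 177 220 | 278 177 220 | 286 176 219 | 294 175 219 | 302 175 218 | 310 174 217 | 318 174 217 | 326 173 216 | 334 172 215 | 342 172 215 | 350 171 214 | 358 170 214 | 366 170 213 | 374 169 212 | 382 168 212 | 
[-7.68585967e-02  5.01868775e+02] -4.395032621598861 at y=0 x= 501.8687753369888
[-7.70544894e-02  3.76875872e+02] -4.40619036779486 at y=0 x= 376.8758722820092
end corner [501.32114081  37.35808095  20.        ]
end corner [373.92813621  28.81057516  20.        ]
handle top [ 451.55820938 -216.39239077   90.        ]
hood top corner [ 533.90160975 -297.41916235  210.        ]
hood top corner [ 383.01361307 -311.11354583  210.        ]
```

>>> apply_moves(
  targets=[
    [0,0,0,0,0,0.165,0],
    [0,0,0,0,0,0.165,0],
    [0,0,0,0,0,0.165,0],
    [0,0,0,0,0,0.165,0],
    [0,0,0,0,0,0.165,0],
    [0,0,0,0,0,0.165,0],
    [0,0,0,0,0,0.165,0],
    [-38,22,0,0,0,0,0],
    [-38,22,0,0,0,0,0],
    [-38,22,0,0,0,0,0],
    [-38,22,0,0,0,0,0],
    [-38,22,0,0,0,0,0],
    [-38,22,0,0,0,0,0],
    [-38,22,0,0,0,0,0],
    [-38,22,0,0,0,0,0],
    [-38,22,0,0,0,0,0],
    [-38,22,0,0,0,0,0],
  ],
)

```text
time: 2.38
tool_pos: [448.4, 203.1, 231.4]
tcp_rot: [180.0, -0.0, 94.5]
ft_force: [-0.1, 0.7, 0.6]
finger_gap: 85.6
grip_force: 0.0
```

>>> apply_moves(
  targets=[
    [-40,-2.5,0,0,0,0,0],
    [-40,-2.5,0,0,0,0,0],
    [-40,-2.5,0,0,0,0,0],
    [-40,-2.5,0,0,0,0,0],
    [-40,-2.5,0,0,0,0,0],
    [-40,-2.5,0,0,0,0,0],
    [-40,-2.5,0,0,0,0,0],
    [-40,-2.5,0,0,0,0,0],
    [-10,0,0,0,0,0,0],
    [0,0,0,0,0,0,0],
  ],
)

```text
time: 3.62
tool_pos: [453.5, -126.2, 231.2]
tcp_rot: [-180.0, -0.0, 94.4]
ft_force: [-0.4, 0.2, 0.7]
finger_gap: 85.6
grip_force: 0.0
```

```bash
cat >> h.py <<'E'
PSI=np.radians(4.4); YA=np.array([-np.sin(PSI),np.cos(PSI),0]); XA=np.array([np.cos(PSI),np.sin(PSI),0]); ORG=np.array([462,-305,0.])
def RT(yaw,phi): return Ro.from_euler('xyz',[180,0,yaw],degrees=True)*Ro.from_euler('y',phi,degrees=True)
def cur():
    s=sensors.sense(); return np.array(s["tool_pos"]),Ro.from_euler('xyz',s["tcp_rot"],degrees=True),s
def plan(p,R=None):
    p0,R0,s=cur(); R=R0 if R is None else R
    w=(R0.inv()*R).as_rotvec(); d=R.inv().apply(np.asarray(p)-p0)
    print("turn",np.round(w,3),"n>=%.1f"%(abs(w).max()/.18),"then shift",np.round(d,1),"| from",np.round(p0,1))
def an(P): d=np.asarray(P)-ORG; return np.round([d@XA,d@YA,d[2]],1)
def st():
    s=sensors.sense(); print("t",round(s["time"],2),"p",np.round(s["tool_pos"],1),"rot",np.round(s["tcp_rot"],2),"gap",round(s["finger_gap"],1),"F",np.round(s["ft_force"],1),"grip",round(s["grip_force"],1),"q",np.round(s["joint_pos"],0))
E
python3 - <<'E'
from h import *
st(); print(np.round(cal("wrist")[1],3).tolist()); cv2.imwrite("pics/w1.png",snap("wrist"))
E
```

```text
t 3.62 p [ 453.5 -126.2  231.2] rot [-1.7999e+02 -3.0000e-02  9.4390e+01] gap 85.6 F [-0.4  0.2  0.7] grip 0.0 q [-22. -13. 105.   0.  88. -26.]
[[0.997, 0.074, 0.021, 447.41], [0.077, -0.959, -0.272, -56.516], [0.0, 0.273, -0.962, 373.774], [0.0, 0.0, 0.0, 1.0]]
```

View pics/w1.png

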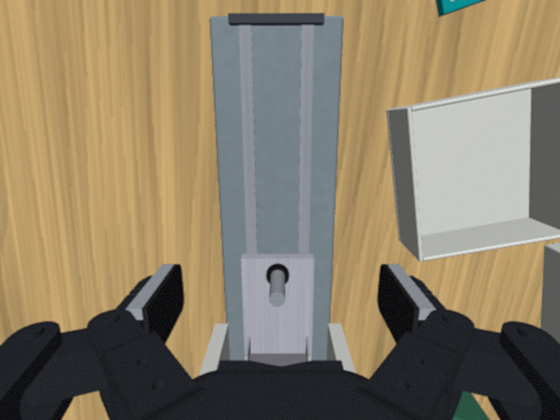

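Run:
```python
from h import *
c=cal("wrist")
for n,p,z in(("base",(277,273),35),("top",(276.5,299),90),("deckedge",(277,255),35),("endL",(211,22),20),("endR",(342,22),20)):
    P=onz(c,p,z);print(n,np.round(P,1),an(P))
P=onz(c,(276.8,299),90)
R=RT(94.4,-15); H=ORG+YA*88-XA*3;
```

```text
base [ 457.  -224.4   35. ] [ 1.2 80.7 35. ]
top [ 457.  -224.8   90. ] [ 1.2 80.4 90. ]
deckedge [ 455.3 -202.4   35. ] [  1.2 102.8  35. ]
endL [374.1  28.1  20. ] [-62.1 338.8  20. ]
endR [500.   37.9  20. ] [ 64.2 339.   20. ]
```

```bash
sed -i 's/\[462,-305,0.\]/[463,-305,0.]/' h.py
python3 - <<'E'
from h import *
plan([457.4,-228,150],RT(94.4,-15)); plan([457.4,-229,57],RT(94.4,-15))
E
```

```text
turn [-0.    -0.262  0.001] n>=1.5 then shift [-77.9  -4.  104.9] | from [ 453.5 -125.6  231.2]
turn [-0.    -0.262  0.001] n>=1.5 then shift [-54.8  -4.  195. ] | from [ 453.5 -125.6  231.2]
```

>>> apply_moves(
  targets=[
    [0,0,0,0,-0.131,0,0],
    [0,0,0,0,-0.131,0,0],
    [-15.6,-0.8,21,0,0,0,0],
    [-15.6,-0.8,21,0,0,0,0],
    [-15.6,-0.8,21,0,0,0,0],
    [-15.6,-0.8,21,0,0,0,0],
    [-15.6,-0.8,21,0,0,0,0],
    [4.6,0,18,0,0,0,0],
    [4.6,0,18,0,0,0,0],
    [4.6,0,18,0,0,0,0],
    [4.6,0,18,0,0,0,0],
    [4.6,0,18,0,0,0,0],
    [0,0,0,0,0,0,1],
    [0,0,0,0,0,0,1],
    [0,0,0,0,0,0,1],
    [0,0,0,0,0,0,1],
    [0,0,0,0,0,0,1],
    [0,0,0,0,0,0,1],
  ],
  force=40,
)

```text
time: 5.92
tool_pos: [457.9, -230.0, 58.2]
tcp_rot: [180.0, 15.0, 94.4]
ft_force: [-2.3, 2.0, 5.0]
finger_gap: 14.8
grip_force: 38.9
```

>>> apply_moves(
  targets=[
    [9.7,0,-2.6,0,0,0,1],
    [19.3,0,-5.2,0,0,0,1],
    [19.3,0,-5.2,0,0,0,1],
    [19.3,0,-5.2,0,0,0,1],
    [19.3,0,-5.2,0,0,0,1],
    [19.3,0,-5.2,0,0,0,1],
    [19.3,0,-5.2,0,0,0,1],
    [19.3,0,-5.2,0,0,0,1],
    [19.3,0,-5.2,0,0,0,1],
    [19.3,0,-5.2,0,0,0,1],
    [19.3,0,-5.2,0,0,0,1],
    [14.5,0,-3.9,0,0,0,1],
    [7,0,-1.9,0,0,0,1],
    [7,0,-1.9,0,0,0,1],
    [0,0,0,0,0,0,1],
    [0,0,0,0,0,0,1],
  ],
)

```text
time: 7.92
tool_pos: [439.0, 9.3, 58.2]
tcp_rot: [180.0, 15.0, 94.5]
ft_force: [-2.9, -0.2, 6.7]
finger_gap: 14.8
grip_force: 41.2
```

>>> apply_moves(
  targets=[
    [0,0,0,0,0,0,0],
    [0,0,0,0,0,0,0],
    [0,0,0,0,0,0,0],
    [0,0,-20,0,0,0,0],
    [0,0,-40,0,0,0,0],
    [0,0,-40,0,0,0,0],
    [0,0,-40,0,0,0,0],
    [0,0,-40,0,0,0,0],
    [0,0,-40,0,0,0,0],
    [0,0,0,0,0.131,0,0],
    [0,0,0,0,0.131,0,0],
    [-40,0,0,0,0,0,0],
    [-40,0,0,0,0,0,0],
    [0,0,0,0,0,0,0],
  ],
)

```text
time: 9.68
tool_pos: [440.7, -16.2, 269.8]
tcp_rot: [-180.0, 0.0, 94.3]
ft_force: [0.1, -0.7, 0.6]
finger_gap: 85.6
grip_force: 0.0
```

Run:
```python
from h import *
st(); w=snap("wrist"); t=snap("top"); s=snap("side")
cv2.imwrite("pics/w2.png",w);cv2.imwrite("pics/t2.png",t);cv2.imwrite("pics/s2.png",s)
print(np.round(cal("wrist")[1],2).tolist())
o=np.zeros((600,800,3),np.uint8)
o[:420,:560]=w
o[:220,562:]=cv2.resize(s[170:324,170:337],(238,220),interpolation=cv2.INTER_CUBIC)
o[425:600,:525]=cv2.resize(t[150:240,230:500],(525,175),interpolation=cv2.INTER_CUBIC)
cv2.imwrite("pics/comp2.png",o)
```

```text
t 9.68 p [440.7 -16.2 269.8] rot [-1.7998e+02  3.0000e-02  9.4250e+01] gap 85.6 F [ 0.1 -0.7  0.6] grip 0.0 q [ -9. -19. 106.  -0.  93. -13.]
[[1.0, 0.07, 0.02, 434.56], [0.08, -0.96, -0.27, 56.2], [0.0, 0.27, -0.96, 412.48], [0.0, 0.0, 0.0, 1.0]]
```

View pics/comp2.png

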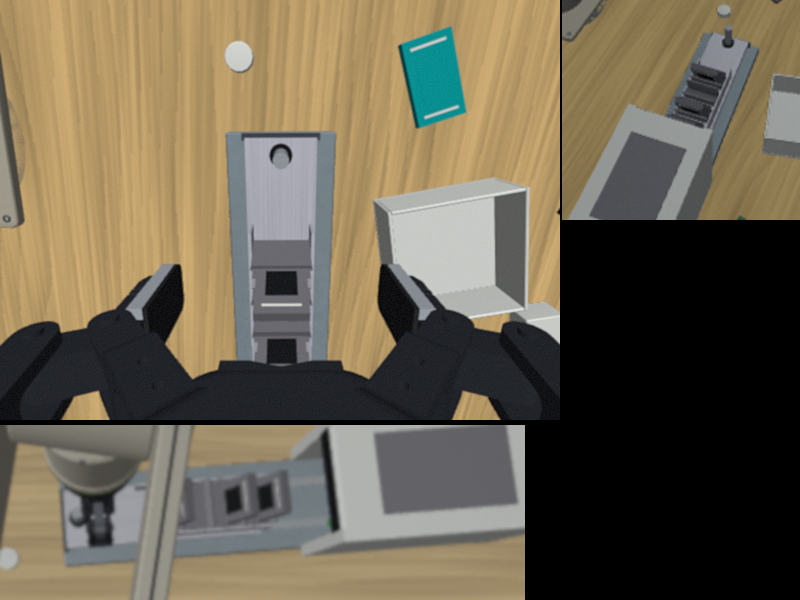

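>>> apply_moves(
  targets=[
    [-40,0,0,0,0,0,0],
    [-40,0,0,0,0,0,0],
    [-40,0,0,0,0,0,0],
    [0,0,0,0,0,0,0],
  ],
)

```text
time: 10.32
tool_pos: [450.2, -134.5, 269.7]
tcp_rot: [-180.0, 0.0, 94.4]
ft_force: [-1.0, 1.3, -1.5]
finger_gap: 85.1
grip_force: 0.0
```

Run:
```python
from h import *
st(); np.save("c3.npy",cal("wrist")[1]); w=snap("wrist"); t=snap("top"); s=snap("side")
cv2.imwrite("pics/w3.png",w);cv2.imwrite("pics/t3.png",t);cv2.imwrite("pics/s3.png",s)
o=np.zeros((600,800,3),np.uint8)
o[:570,:420]=cv2.resize(w[110:395,180:390],None,fx=2,fy=2,interpolation=cv2.INTER_CUBIC)
o[:300,422:]=cv2.resize(s[170:289,190:340],(378,300),interpolation=cv2.INTER_CUBIC)
o[302:500,422:]=cv2.resize(t[150:240,240:411],(378,198),interpolation=cv2.INTER_CUBIC)
cv2.imwrite("pics/comp3.png",o)
```

```text
t 10.32 p [ 450.2 -134.5  269.7] rot [-179.97    0.     94.39] gap 85.1 F [-1.   1.3 -1.5] grip 0.0 q [-23. -14. 102.  -0.  92. -27.]
```

View pics/comp3.png

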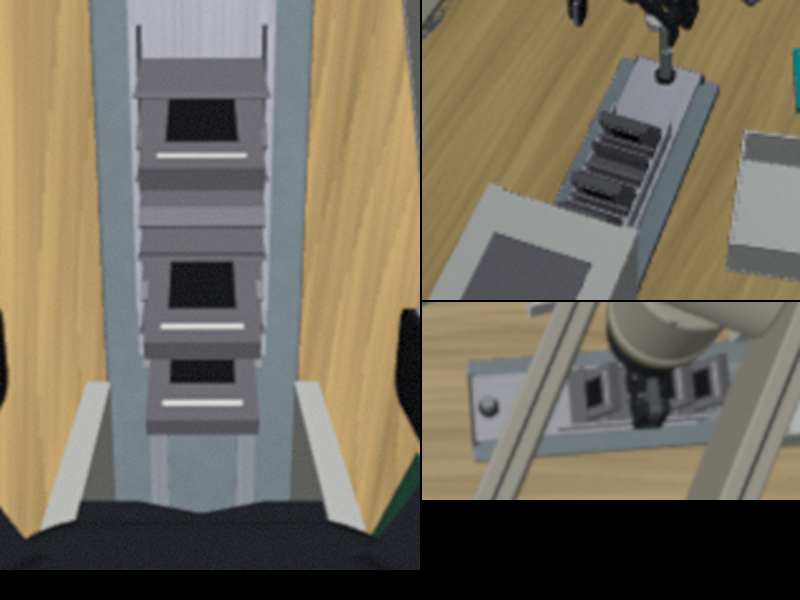

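Run:
```python
from h import *
K,_=cal("wrist"); T3=np.load("c3.npy"); c3=(K,T3)
T2=T3.copy(); T2[:3,3]=[434.56,56.2,412.48]; c2=(K,T2)
w=cv2.imread("pics/w2.png");g=w.astype(int).sum(2)
for f,rg in(("pics/w2.png",[(296,312)]),("pics/w3.png",[(182,194),(266,280),(306,318)])):
    g=cv2.imread(f).astype(int).sum(2)[:,265:295].mean(1)
    for a,b in rg:
        k=np.arange(a,b); v=np.clip(g[a:b]-350,0,None); print(f,(k*v).sum()/v.sum(),g[a:b].astype(int))
P=tri(c2,(281,304.5),c3,(281,187.7)); print(P,an(P))
ct=cal("top")
# top end face front edge for each at assumed heights
for z in(118,122,126,130):
    print(z,[an(onz(c3,(281,110+y/2),z)) for y in(168,190,342,357,417,433)])
```

```text
pics/w2.png 304.3764263485477 [320 329 326 324 322 319 356 489 627 603 444 330 318 323 325 326]
pics/w3.png 187.26926516227445 [332 335 327 348 470 610 563 388 322 329 333 319]
pics/w3.png 272.6478575356373 [338 333 331 327 334 443 608 626 501 358 323 331 334 334]
pics/w3.png 310.89639115250293 [332 327 332 424 585 643 567 388 322 329 334 334]
[ 449.5126857  -125.84876469  117.06918604] [  0.3 179.7 117.1]
118 [array([  0.4, 174. , 118. ]), array([  0.5, 163.5, 118. ]), array([  0.5,  85.5, 118. ]), array([  0.5,  77.2, 118. ]), array([  0.5,  42.8, 118. ]), array([  0.5,  33.3, 118. ])]
122 [array([  0.4, 174.9, 122. ]), array([  0.4, 164.5, 122. ]), array([  0.5,  87.6, 122. ]), array([  0.5,  79.4, 122. ]), array([  0.5,  45.5, 122. ]), array([  0.5,  36.1, 122. ])]
126 [array([  0.4, 175.8, 126. ]), array([  0.4, 165.6, 126. ]), array([  0.5,  89.7, 126. ]), array([  0.5,  81.6, 126. ]), array([  0.5,  48.2, 126. ]), array([  0.5,  38.9, 126. ])]
130 [array([  0.4, 176.7, 130. ]), array([  0.4, 166.7, 130. ]), array([  0.5,  91.8, 130. ]), array([  0.5,  83.8, 130. ]), array([  0.5,  50.9, 130. ]), array([  0.5,  41.7, 130. ])]
```

```bash
cat >> h.py <<'E'
LEAN=np.radians(20)
def slot(k,zc=80.): return ORG+XA*0.5+YA*(60+42*k)+np.array([0,0,zc])
U=-np.sin(LEAN)*YA+np.cos(LEAN)*np.array([0,0,1])
def tcp_for(C,s,R,g=23): return np.asarray(C)+s*U+R.apply([0,0,g])
E
python3 - <<'E'
from h import *
c=cal("top")
P=np.array([onz(c,p,62) for p in((275.6,102.2),(326.7,87.2),(342.2,136.7),(289.4,155.6))])
print(np.round(P,1),P.mean(0),[np.linalg.norm(P[i]-P[i-1]) for i in range(4)])
# white floor in side and top
for n in("top","side"):
    c=cal(n); im=cv2.imread(f"pics/{n}0.png"); 
    m=cv2.inRange(cv2.cvtColor(im,cv2.COLOR_BGR2HSV),np.array([0,0,140]),np.array([180,22,255]))
    cs,_=cv2.findContours(m,cv2.RETR_EXTERNAL,cv2.CHAIN_APPROX_NONE)
    for q in cs:
        if cv2.contourArea(q)>800:
            W=np.array([onz(c,p[0],4)[:2] for p in q],np.float32); print(n,cv2.minAreaRect(W))
R=RT(94.4,-25)
p=tcp_for(slot(3),30,R); print(p); plan(p+R.apply([0,0,-70]),R); plan(p,R)
E
```

```text
[[ 703.6   -4.1   62. ]
 [ 747.1 -146.8   62. ]
 [ 604.5 -187.3   62. ]
 [ 551.5  -42.    62. ]] [651.66105152 -95.04648889  62.        ] [np.float64(156.77143596210615), np.float64(149.19684619486944), np.float64(148.19263837537218), np.float64(154.629026605276)]
top ((322.0892028808594, -743.862548828125), (107.74137115478516, 215.85372924804688), 84.88496398925781)
top ((466.9576110839844, -275.0887451171875), (83.3222885131836, 125.11547088623047), 4.40029239654541)
top ((511.18133544921875, -506.851806640625), (204.27894592285156, 406.90032958984375), 5.244826793670654)
top ((473.312255859375, 751.3806762695312), (356.96405029296875, 67.44095611572266), 5.132833003997803)
top ((675.1344604492188, -96.95098114013672), (160.9560546875, 168.94725036621094), 16.5069637298584)
top ((845.2648315429688, -285.0530700683594), (53.06263732910156, 232.15260314941406), 15.518951416015625)
top ((990.7777099609375, 672.36474609375), (159.40643310546875, 77.874267578125), 89.87509155273438)
top ((989.3275146484375, -685.942626953125), (159.41416931152344, 80.8963394165039), 89.87509155273438)

[... 1330 characters left out ...]
26922607422), 0.27422210574150085)
side ((1009.9821166992188, 386.1668701171875), (124.61429595947266, 166.9350128173828), 0.14733730256557465)
side ((1008.9879150390625, 562.3658447265625), (122.93793487548828, 166.52650451660156), 0.060085877776145935)
side ((1009.223388671875, 738.6209106445312), (123.5358657836914, 164.5017852783203), 0.1349809616804123)
side ((350.3992614746094, 1013.4857177734375), (340.20111083984375, 284.517822265625), 11.025033950805664)
[ 450.76169657 -139.43176445   87.34569952]
turn [ 0.    -0.437  0.002] n>=2.4 then shift [70.7 -0.  98.4] | from [ 450.2 -132.3  269.9]
turn [ 0.    -0.437  0.002] n>=2.4 then shift [ 70.7  -0.  168.4] | from [ 450.2 -132.3  269.9]
```

>>> apply_moves(
  targets=[
    [0,0,0,0,-0.1457,0,0],
    [0,0,0,0,-0.1457,0,0],
    [0,0,0,0,-0.1457,0,0],
    [23.6,0,33,0,0,0,0],
    [23.6,0,33,0,0,0,0],
    [23.6,0,33,0,0,0,0],
    [0,0,23,0,0,0,0],
    [0,0,23,0,0,0,0],
    [0,0,23,0,0,0,0],
    [0,0,0,0,0,0,0],
    [0,0,0,0,0,0,1],
    [0,0,0,0,0,0,1],
    [0,0,0,0,0,0,1],
    [0,0,0,0,0,0,1],
  ],
  force=60,
)

```text
time: 12.22
tool_pos: [451.7, -140.3, 89.2]
tcp_rot: [179.9, 25.1, 94.4]
ft_force: [-0.9, 2.8, 5.8]
finger_gap: 55.2
grip_force: 62.7
```

Run:
```python
from h import *
st(); R=RT(94.4,-25)
p0,_,_=cur(); print("U in tool",R.inv().apply(U), an(p0))
w=snap("wrist");s=snap("side"); o=np.zeros((420,800,3),np.uint8); o[:,:400]=w[:,80:480]; o[:,400:]=cv2.resize(s[170:338,180:340],(400,420)); cv2.imwrite("pics/g1.png",o)
# next: from lifted pose to bin
```

```text
t 12.22 p [ 451.7 -140.3   89.2] rot [179.85  25.06  94.42] gap 55.2 F [-0.9  2.8  5.8] grip 62.7 q [ -5.  -8. 120. -27.  66.   1.]
U in tool [-7.07106781e-01  1.43833968e-16 -7.07106781e-01] [  1.4 165.   89.2]
```

View pics/g1.png

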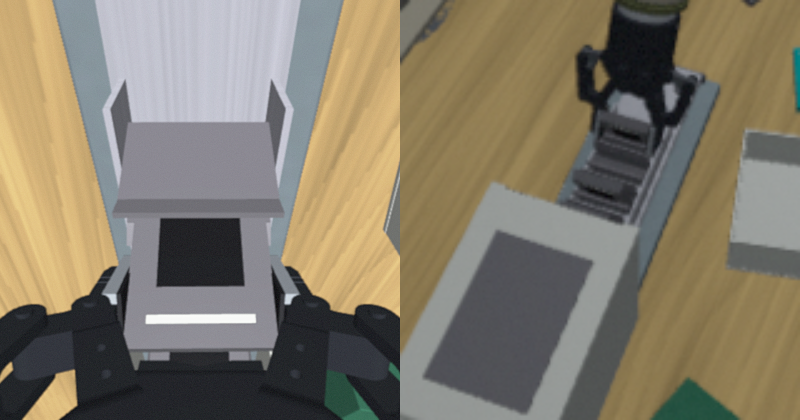

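>>> apply_moves(
  targets=[
    [-7,0,-7,0,0,0,1],
    [-14,0,-14,0,0,0,1],
    [-14,0,-14,0,0,0,1],
    [-14,0,-14,0,0,0,1],
    [-14,0,-14,0,0,0,1],
    [-14,0,-14,0,0,0,1],
    [0,0,0,0,0,0,1],
  ],
)

```text
time: 13.2
tool_pos: [454.7, -178.5, 192.5]
tcp_rot: [179.8, 25.1, 94.3]
ft_force: [1.2, -0.4, -1.3]
finger_gap: 55.3
grip_force: 63.3
```

```bash
cat >> h.py <<'E'
BIN=np.array([651,-95,0.])
def tobin(zc=60,phi=35,off=(0,0)):
    R=RT(94.4,phi); C=BIN+np.array([off[0],off[1],zc]); p=C-R.apply([21.2,0,-1.8])
    plan(p+[0,0,70],R); print(np.round(p,1),"down 70 in tool",np.round(R.inv().apply([0,0,-70]),1),"+x100,+y100:",np.round(R.inv().apply([100,0,0]),1),np.round(R.inv().apply([0,100,0]),1))
E
python3 - <<'E'
from h import *
st(); tobin()
E
```

```text
t 13.2 p [ 454.7 -178.5  192.5] rot [179.78  25.11  94.33] gap 55.3 F [ 1.2 -0.4 -1.3] grip 63.3 q [-10. -15. 115. -25.  75.  -9.]
turn [4.000e-03 1.049e+00 1.000e-03] n>=5.8 then shift [ -1.2 202.1  92.1] | from [ 454.7 -178.5  192.5]
[ 652.3 -111.3   46.4] down 70 in tool [-40.2  -0.   57.3] +x100,+y100: [-6.3 99.7 -4.4] [81.7  7.7 57.2]
```

>>> apply_moves(
  targets=[
    [0,40.4,0,0,0,0,1],
    [0,40.4,0,0,0,0,1],
    [0,40.4,0,0,0,0,1],
    [0,40.4,0,0,0,0,1],
    [0,40.4,0,0,0,0,1],
    [0,0,0,0,0.175,0,1],
    [0,0,0,0,0.175,0,1],
    [0,0,0,0,0.175,0,1],
    [0,0,0,0,0.175,0,1],
    [0,0,0,0,0.175,0,1],
    [0,0,0,0,0.175,0,1],
    [0,0,31,0,0,0,1],
    [0,0,31,0,0,0,1],
    [0,0,30,0,0,0,1],
    [0,0,0,0,0,0,1],
  ],
)

```text
time: 15.08
tool_pos: [648.6, -106.9, 111.2]
tcp_rot: [-179.6, -35.3, 94.3]
ft_force: [-0.6, -0.3, -0.8]
finger_gap: 55.3
grip_force: 63.8
```

Run:
```python
from h import *
st(); tobin(); s=snap("side");w=snap("wrist");o=np.zeros((420,800,3),np.uint8); o[:,:400]=w[:,80:480]; o[:,400:]=cv2.resize(s[150:318,240:400],(400,420)); cv2.imwrite("pics/b1.png",o)
```

```text
t 15.07 p [ 648.6 -106.9  111.2] rot [-179.55  -35.32   94.29] gap 55.3 F [-0.6 -0.3 -0.8] grip 63.8 q [-29.  37.  69.  29.  96. -36.]
turn [-0.007 -0.006 -0.001] n>=0.0 then shift [-0.8  3.4 -6.9] | from [ 648.6 -106.9  111.2]
[ 652.3 -111.3   46.4] down 70 in tool [-40.2  -0.   57.3] +x100,+y100: [-6.3 99.7 -4.4] [81.7  7.7 57.2]
```

View pics/b1.png

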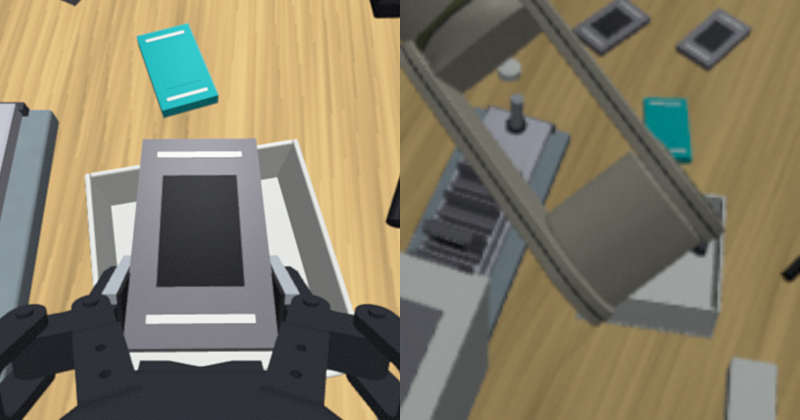

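>>> apply_moves(
  targets=[
    [-10,1,14,0,0,0,1],
    [-10,1,14,0,0,0,1],
    [-10,1,14,0,0,0,1],
    [-5,0,7,0,0,0,1],
    [0,0,0,0,0,0,1],
    [0,0,0,0,0,0,0],
    [0,0,0,0,0,0,0],
    [0,0,0,0,0,0,0],
    [0,0,0,0,0,0,0],
    [14,0,-20,0,0,0,0],
    [14,0,-20,0,0,0,0],
    [14,0,-20,0,0,0,0],
    [14,0,-20,0,0,0,0],
    [14,0,-20,0,0,0,0],
  ],
)

```text
time: 16.92
tool_pos: [654.0, -109.7, 179.0]
tcp_rot: [179.9, -35.1, 94.5]
ft_force: [-0.1, -0.4, 0.6]
finger_gap: 85.5
grip_force: 0.0
```

```bash
cat >> h.py <<'E'
def toslot(k,s=30,back=70,phi=-25,**kw):
    R=RT(94.4,phi); p=tcp_for(slot(k,**kw),s,R); plan(p-R.apply([0,0,back]),R)
E
python3 - <<'E'
from h import *
st(); toslot(1); w=snap("wrist"); cv2.imwrite("pics/b2.png",w)
E
```

```text
t 16.93 p [ 654.  -109.7  179. ] rot [179.94 -35.08  94.5 ] gap 85.5 F [-0.1 -0.4  0.6] grip 0.0 q [-29.  33.  66.  29. 101. -33.]
turn [ 1.000e-03 -1.049e+00  1.000e-03] n>=5.8 then shift [ -50.1 -204.9   54.5] | from [ 654.  -109.7  179. ]
```

View pics/b2.png

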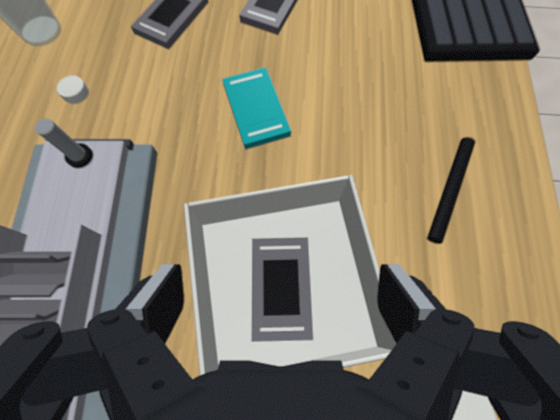

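>>> apply_moves(
  targets=[
    [0,-34,0,0,-0.175,0,0],
    [0,-34,0,0,-0.175,0,0],
    [0,-34,0,0,-0.175,0,0],
    [0,-34,0,0,-0.175,0,0],
    [0,-34,0,0,-0.175,0,0],
    [0,-34,0,0,-0.175,0,0],
    [-16.7,0,18,0,0,0,0],
    [-16.7,0,18,0,0,0,0],
    [-16.7,0,18,0,0,0,0],
    [0,0,0,0,0,0,0],
  ],
)

```text
time: 18.23
tool_pos: [455.0, -194.2, 148.4]
tcp_rot: [-179.9, 25.0, 94.4]
ft_force: [0.4, 0.1, 0.5]
finger_gap: 85.2
grip_force: 0.0
```

Run:
```python
from h import *
st(); toslot(1,back=0)
```

```text
t 18.23 p [ 455.  -194.2  148.4] rot [-179.93   25.02   94.38] gap 85.2 F [0.4 0.1 0.5] grip 0.0 q [-12. -12. 117. -26.  70.  -8.]
turn [-0.001  0.    -0.   ] n>=0.0 then shift [-0.5  0.  67.6] | from [ 455.  -194.2  148.4]
```

>>> apply_moves(
  targets=[
    [0,0,22.5,0,0,0,0],
    [0,0,22.5,0,0,0,0],
    [0,0,22.5,0,0,0,0],
    [0,0,0,0,0,0,0],
    [0,0,0,0,0,0,1],
    [0,0,0,0,0,0,1],
    [0,0,0,0,0,0,1],
    [0,0,0,0,0,0,1],
    [-7,0,-7,0,0,0,1],
    [-14,0,-14,0,0,0,1],
    [-14,0,-14,0,0,0,1],
    [-14,0,-14,0,0,0,1],
    [-14,0,-14,0,0,0,1],
    [-14,0,-14,0,0,0,1],
    [0,0,0,0,0,0,1],
  ],
)

```text
time: 20.1
tool_pos: [462.0, -260.1, 192.7]
tcp_rot: [179.8, 25.1, 94.3]
ft_force: [-0.8, -0.6, -1.9]
finger_gap: 55.0
grip_force: 63.3
```

Run:
```python
from h import *
st(); tobin()
```

```text
t 20.1 p [ 462.  -260.1  192.7] rot [179.79  25.14  94.34] gap 55.0 F [-0.8 -0.6 -1.9] grip 63.3 q [-20. -12. 112. -24.  71. -18.]
turn [3.00e-03 1.05e+00 1.00e-03] n>=5.8 then shift [ 65.8 201.1 139.3] | from [ 462.  -260.1  192.7]
[ 652.3 -111.3   46.4] down 70 in tool [-40.2  -0.   57.3] +x100,+y100: [-6.3 99.7 -4.4] [81.7  7.7 57.2]
```

>>> apply_moves(
  targets=[
    [18.5,20,-8.7,0,0,0,1],
    [18.5,20,-8.7,0,0,0,1],
    [18.5,20,-8.7,0,0,0,1],
    [18.5,20,-8.7,0,0,0,1],
    [0,40.5,0,0,0,0,1],
    [0,40.5,0,0,0,0,1],
    [0,40.5,0,0,0,0,1],
    [0,0,0,0,0.175,0,1],
    [0,0,0,0,0.175,0,1],
    [0,0,0,0,0.175,0,1],
    [0,0,0,0,0.175,0,1],
    [0,0,0,0,0.175,0,1],
    [0,0,0,0,0.175,0,1],
    [0,0,28,0,0,0,1],
    [0,0,28,0,0,0,1],
    [0,0,28,0,0,0,1],
    [0,0,0,0,0,0,1],
  ],
)

```text
time: 22.22
tool_pos: [649.6, -111.6, 118.2]
tcp_rot: [-179.6, -35.3, 94.3]
ft_force: [-0.7, -0.0, 0.0]
finger_gap: 55.3
grip_force: 63.6
```

```bash
cat >> h.py <<'E'
def binloc(f=None):
    "bin floor (z=4) outline: corners by eye; here white blob in side cam"
    c=cal("side"); im=snap("side")
    m=cv2.inRange(cv2.cvtColor(im,cv2.COLOR_BGR2HSV),np.array([0,0,140]),np.array([180,22,255]))
    cs,_=cv2.findContours(m,cv2.RETR_EXTERNAL,cv2.CHAIN_APPROX_NONE)
    for q in cs:
        W=np.array([onz(c,p[0],4)[:2] for p in q],np.float32); (x,y),d,a=cv2.minAreaRect(W)
        if cv2.contourArea(q)>300 and 520<x<780 and -220<y<50: print("bin white",round(x),round(y),np.round(d),round(a))
E
python3 - <<'E'
from h import *
st(); tobin(zc=66); binloc()
E
```

```text
t 22.23 p [ 649.6 -111.6  118.2] rot [-179.58  -35.32   94.3 ] gap 55.3 F [-0.7 -0.   0. ] grip 63.6 q [-30.  37.  68.  29.  96. -36.]
turn [-0.006 -0.006 -0.001] n>=0.0 then shift [ 2.5  2.7 -3.3] | from [ 649.6 -111.6  118.2]
[ 652.3 -111.3   52.4] down 70 in tool [-40.2  -0.   57.3] +x100,+y100: [-6.3 99.7 -4.4] [81.7  7.7 57.2]
bin white 699 -83 [54. 89.] 18
```

>>> apply_moves(
  targets=[
    [-10,1,14,0,0,0,1],
    [-10,1,14,0,0,0,1],
    [-10,1,14,0,0,0,1],
    [-5,0,7,0,0,0,1],
    [0,0,0,0,0,0,1],
    [0,0,0,0,0,0,0],
    [0,0,0,0,0,0,0],
    [0,0,0,0,0,0,0],
    [0,0,0,0,0,0,0],
    [14,0,-20,0,0,0,0],
    [14,0,-20,0,0,0,0],
    [14,0,-20,0,0,0,0],
    [14,0,-20,0,0,0,0],
    [14,0,-20,0,0,0,0],
  ],
)

```text
time: 24.02
tool_pos: [654.9, -114.3, 185.8]
tcp_rot: [179.9, -35.1, 94.5]
ft_force: [0.9, 0.4, 0.2]
finger_gap: 85.5
grip_force: 0.0
```

Run:
```python
from h import *
st(); toslot(0); cv2.imwrite("pics/b3.png",snap("wrist"))
```

```text
t 24.02 p [ 654.9 -114.3  185.8] rot [179.94 -35.08  94.5 ] gap 85.5 F [0.9 0.4 0.2] grip 0.0 q [-30.  34.  65.  29. 102. -33.]
turn [ 1.000e-03 -1.049e+00  1.000e-03] n>=5.8 then shift [ -81.1 -205.4   76.5] | from [ 654.9 -114.3  185.8]
```

View pics/b3.png

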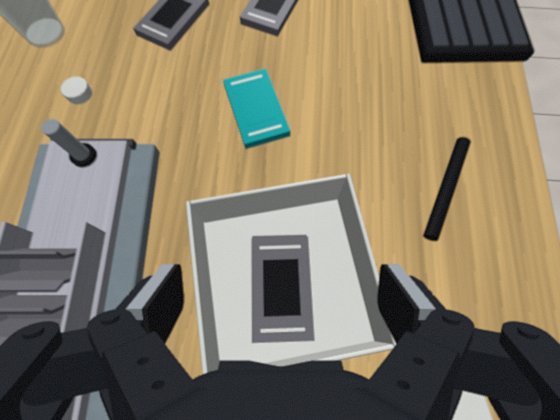

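>>> apply_moves(
  targets=[
    [0,-34,0,0,-0.175,0,0],
    [0,-34,0,0,-0.175,0,0],
    [0,-34,0,0,-0.175,0,0],
    [0,-34,0,0,-0.175,0,0],
    [0,-34,0,0,-0.175,0,0],
    [0,-34,0,0,-0.175,0,0],
    [-20,0,19,0,0,0,0],
    [-20,0,19,0,0,0,0],
    [-20,0,19,0,0,0,0],
    [-20,0,19,0,0,0,0],
    [0,0,0,0,0,0,0],
  ],
)

```text
time: 25.45
tool_pos: [458.6, -235.4, 148.0]
tcp_rot: [-179.9, 25.0, 94.4]
ft_force: [0.1, 0.4, 0.8]
finger_gap: 85.4
grip_force: 0.0
```

Run:
```python
from h import *
st(); toslot(0,back=0)
```

```text
t 25.45 p [ 458.6 -235.4  148. ] rot [-179.93   25.01   94.35] gap 85.4 F [0.1 0.4 0.8] grip 0.0 q [-17. -10. 115. -25.  68. -13.]
turn [-0.002  0.    -0.001] n>=0.0 then shift [-1.3 -0.5 67.5] | from [ 458.6 -235.4  148. ]
```

>>> apply_moves(
  targets=[
    [-0.6,0,22.5,0,0,0,0],
    [-0.6,0,22.5,0,0,0,0],
    [0,0,22.5,0,0,0,0],
    [0,0,0,0,0,0,0],
    [0,0,0,0,0,0,1],
    [0,0,0,0,0,0,1],
    [0,0,0,0,0,0,1],
    [0,0,0,0,0,0,1],
    [-7,0,-7,0,0,0,1],
    [-11,0,-11,0,0,0,1],
    [-11,0,-11,0,0,0,1],
    [-11,0,-11,0,0,0,1],
    [0,0,-20,0,0,0,1],
    [0,0,-20,0,0,0,1],
    [18.5,0,-8.7,0,0,0,1],
    [18.5,0,-8.7,0,0,0,1],
    [18.5,0,-8.7,0,0,0,1],
    [18.5,0,-8.7,0,0,0,1],
    [0,0,0,0,0,0,1],
  ],
)

```text
time: 27.82
tool_pos: [456.0, -184.2, 178.3]
tcp_rot: [180.0, 25.0, 94.5]
ft_force: [0.3, -0.5, -0.4]
finger_gap: 55.2
grip_force: 63.4
```

Run:
```python
from h import *
st(); tobin(zc=70)
```

```text
t 27.82 p [ 456.  -184.2  178.3] rot [179.95  25.05  94.54] gap 55.2 F [ 0.3 -0.5 -0.4] grip 63.4 q [-11. -14. 115. -25.  74.  -9.]
turn [1.000e-03 1.048e+00 3.000e-03] n>=5.8 then shift [ 17.4 201.3  75.6] | from [ 456.  -184.2  178.3]
[ 652.3 -111.3   56.4] down 70 in tool [-40.2  -0.   57.3] +x100,+y100: [-6.3 99.7 -4.4] [81.7  7.7 57.2]
```

>>> apply_moves(
  targets=[
    [0,40.4,0,0,0,0,1],
    [0,40.4,0,0,0,0,1],
    [0,40.4,0,0,0,0,1],
    [0,40.4,0,0,0,0,1],
    [0,40.4,0,0,0,0,1],
    [0,0,0,0,0.175,0,1],
    [0,0,0,0,0.175,0,1],
    [0,0,0,0,0.175,0,1],
    [0,0,0,0,0.175,0,1],
    [0,0,0,0,0.175,0,1],
    [0,0,0,0,0.175,0,1],
    [6,0,23,0,0,0,1],
    [6,0,23,0,0,0,1],
    [6,0,23,0,0,0,1],
    [0,0,0,0,0,0,1],
  ],
)

```text
time: 29.7
tool_pos: [651.8, -114.6, 129.9]
tcp_rot: [-179.9, -35.2, 94.4]
ft_force: [-0.7, -0.0, -1.8]
finger_gap: 55.0
grip_force: 63.7
```

Run:
```python
from h import *
st(); tobin(zc=70); binloc()
```

```text
t 29.7 p [ 651.8 -114.6  129.9] rot [-179.86  -35.18   94.43] gap 55.0 F [-0.7 -0.  -1.8] grip 63.7 q [-30.  36.  67.  29.  97. -36.]
turn [-0.003 -0.003  0.   ] n>=0.0 then shift [0.6 0.7 4.8] | from [ 651.8 -114.6  129.9]
[ 652.3 -111.3   56.4] down 70 in tool [-40.2  -0.   57.3] +x100,+y100: [-6.3 99.7 -4.4] [81.7  7.7 57.2]
bin white 699 -85 [54. 86.] 18
```

>>> apply_moves(
  targets=[
    [-10,1,15,0,0,0,1],
    [-10,0,15,0,0,0,1],
    [-10,0,15,0,0,0,1],
    [-5,0,10,0,0,0,1],
    [0,0,0,0,0,0,1],
    [0,0,0,0,0,0,0],
    [0,0,0,0,0,0,0],
    [0,0,0,0,0,0,0],
    [0,0,0,0,0,0,0],
    [14,0,-20,0,0,0,0],
    [14,0,-20,0,0,0,0],
    [14,0,-20,0,0,0,0],
    [14,0,-20,0,0,0,0],
    [14,0,-20,0,0,0,0],
  ],
)

```text
time: 31.5
tool_pos: [653.7, -112.1, 190.7]
tcp_rot: [179.9, -35.1, 94.5]
ft_force: [0.3, 0.4, 0.3]
finger_gap: 85.4
grip_force: 0.0
```

Run:
```python
from h import *
st(); fresh(); binloc(); w=snap("wrist"); cv2.imwrite("pics/b4.png",w[:,100:450])
```

```text
t 31.5 p [ 653.7 -112.1  190.7] rot [179.94 -35.08  94.51] gap 85.4 F [0.3 0.4 0.3] grip 0.0 q [-30.  33.  65.  29. 102. -33.]
top [303.1 402.9 101.4  58.3] yaw 90.0
top [479.4 247.6  96.3  55.3] yaw 65.9
top [494.8 400.4  56.6  97.6] yaw 96.4
top [614.3 282.3  97.6  56. ] yaw 70.5
top [648.9 464.7 112.5  55.5] yaw 51.5
side [612.2 278.7 101.5  58.5] yaw 71.1
side [492.  395.8  56.8 103.2] yaw 96.2
bin white 697 -69 [ 55. 116.] 15
```

View pics/b4.png

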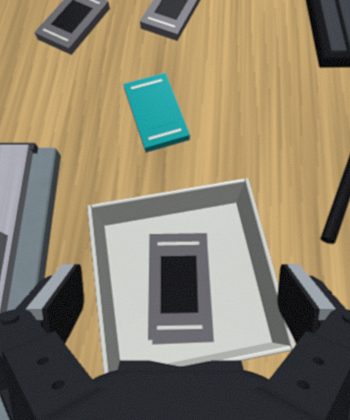

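```bash
cat >> h.py <<'E'
def topick(x,y,yaw,phi=30,s=21,z=3,back=60):
    R=RT(yaw,phi); h=-np.array([np.cos(np.radians(yaw)),np.sin(np.radians(yaw)),0])
    p=np.array([x,y,z])+s*h; plan(p-R.apply([0,0,back]),R); print("tcp",np.round(p,1))
E
python3 - <<'E'
from h import *
topick(479.3,247,65.8,back=80)
p=np.array([653,50,220.]); plan(p,RT(65.8,30))
E
```

```text
turn [-0.268 -0.087  0.422] n>=2.3 then shift [ 110.7 -306.4  198.5] | from [ 653.8 -112.2  188.9]
tcp [470.7 227.8   3. ]
turn [-0.268 -0.087  0.422] n>=2.3 then shift [143.4 -67.2  46.9] | from [ 653.8 -112.2  188.9]
```

>>> apply_moves(
  targets=[
    [0,0,0,-0.0893,-0.029,0.1407,0],
    [0,0,0,-0.0893,-0.029,0.1407,0],
    [0,0,0,-0.0893,-0.029,0.1407,0],
    [13.8,-38.3,24.8,0,0,0,0],
    [13.8,-38.3,24.8,0,0,0,0],
    [13.8,-38.3,24.8,0,0,0,0],
    [13.8,-38.3,24.8,0,0,0,0],
    [13.8,-38.3,24.8,0,0,0,0],
    [13.8,-38.3,24.8,0,0,0,0],
    [13.8,-38.3,24.8,0,0,0,0],
    [13.8,-38.3,24.8,0,0,0,0],
    [0,0,0,0,0,0,0],
    [0,0,0,0,0,0,0],
  ],
)

```text
time: 33.33
tool_pos: [453.4, 191.1, 71.8]
tcp_rot: [-179.9, -30.0, 65.8]
ft_force: [0.7, -0.6, -0.2]
finger_gap: 85.5
grip_force: 0.0
```

Run:
```python
from h import *
st(); topick(479.3,247,65.8,back=0); 
c=cal("wrist"); w=snap("wrist"); cv2.imwrite("pics/p1.png",w)
h=cv2.cvtColor(w,cv2.COLOR_BGR2HSV)
R=RT(65.8,0); 
for a,b in((28,48),(28,-48),(-28,-48),(-28,48)):
    P=np.array([479.3,247,12])+R.apply([b,a,0]); print(np.round(proj(c,P)),end=' ')
```

```text
t 33.33 p [453.4 191.1  71.8] rot [-179.88  -29.98   65.81] gap 85.5 F [ 0.7 -0.6 -0.2] grip 0.0 q [ -4. -16. 130.  33.  59.   4.]
turn [-0.002  0.     0.   ] n>=0.0 then shift [ 0.8  0.7 79.9] | from [453.4 191.1  71.8]
tcp [470.7 227.8   3. ]
[321. 125.] [325. 256.] [241. 256.] [245. 125.]
```

View pics/p1.png

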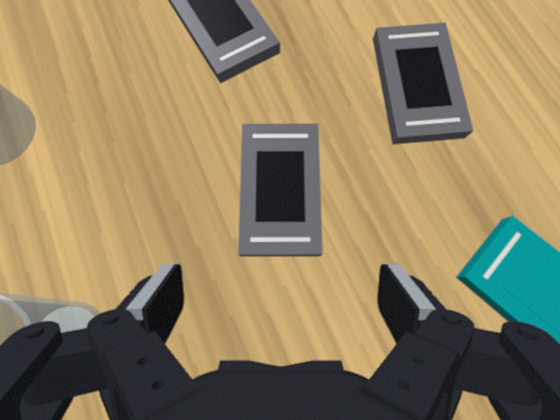

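>>> apply_moves(
  targets=[
    [0,0,25,0,0,0,0],
    [0,0,25,0,0,0,0],
    [0,0,18,0,0,0,0],
    [0,0,12,0,0,0,0],
    [0,0,0,0,0,0,0],
    [0,0,0,0,0,0,1],
    [0,0,0,0,0,0,1],
    [0,0,0,0,0,0,1],
    [0,0,0,0,0,0,1],
    [0,0,0,0,0,0,1],
  ],
  force=100,
)

```text
time: 34.62
tool_pos: [471.4, 227.6, 4.6]
tcp_rot: [179.9, -30.1, 65.8]
ft_force: [-0.9, -2.7, 6.5]
finger_gap: 51.8
grip_force: 103.8
```

>>> apply_moves(
  targets=[
    [7,0,-13,0,0,0,1],
    [15,0,-26,0,0,0,1],
    [15,0,-26,0,0,0,1],
    [15,0,-26,0,0,0,1],
    [15,0,-26,0,0,0,1],
    [15,0,-26,0,0,0,1],
    [0,0,0,0,0,0,1],
  ],
)

```text
time: 35.5
tool_pos: [471.8, 227.1, 172.0]
tcp_rot: [179.7, -30.2, 66.0]
ft_force: [0.5, 0.5, -0.5]
finger_gap: 52.4
grip_force: 104.4
```

```bash
cat >> h.py <<'E'
CT=np.array([18.9,0,9.3])
def place(k,up=60,phi=-40,dy=2.3,ct=CT):
    "TCP so held cassette is in slot k mid-plane, raised 'up' along lean"
    R=RT(94.4,phi); n=YA*np.cos(LEAN)+np.array([0,0,np.sin(LEAN)])
    C=slot(k)+up*U+dy*n; p=C-R.apply(ct); plan(p,R); print("tcp",np.round(p,1),"U tool",np.round(R.inv().apply(U),3))
E
python3 - <<'E'
from h import *
st(); place(0,up=75)
c=cal("wrist"); w=snap("wrist"); cv2.imwrite("pics/p2.png",w)
p,R,_=cur()
for a in(28,-28):
  for s in(48,-48):
    for f in(6,-6):
      u=np.array([-.866,0,-.5]);n=np.array([.5,0,-.866]); P=p+R.apply(CT+[0,a,0]+u*s+n*f); print((a,s,f),np.round(proj(c,P)),end=' ')
E
```

```text
t 35.5 p [471.8 227.1 172. ] rot [179.69 -30.16  65.97] gap 52.4 F [ 0.5  0.5 -0.5] grip 104.4 q [  1. -21. 123.  29.  67.  16.]
turn [-0.041 -1.197 -0.529] n>=6.6 then shift [-383.5  -49.1  323.7] | from [471.8 227.1 172. ]
tcp [ 461.3 -277.   170.5] U tool [-0.866  0.    -0.5  ]
(28, 48, 6) [344. 333.] (28, 48, -6) [339. 330.] (28, -48, 6) [335. 134.] (28, -48, -6) [331. 144.] (-28, 48, 6) [216. 333.] (-28, 48, -6) [221. 330.] (-28, -48, 6) [225. 134.] (-28, -48, -6) [229. 144.]
```

View pics/p2.png

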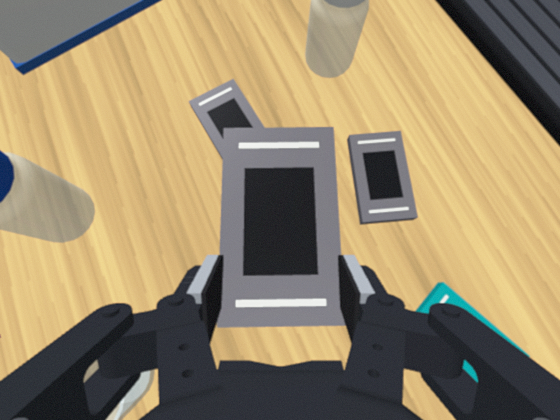

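>>> apply_moves(
  targets=[
    [0,0,0,-0.0059,-0.171,-0.0756,1],
    [0,0,0,-0.0059,-0.171,-0.0756,1],
    [0,0,0,-0.0059,-0.171,-0.0756,1],
    [0,0,0,-0.0059,-0.171,-0.0756,1],
    [0,0,0,-0.0059,-0.171,-0.0756,1],
    [0,0,0,-0.0059,-0.171,-0.0756,1],
    [0,0,0,-0.0059,-0.171,-0.0756,1],
    [-19,0,-23,0,0,0,1],
    [-30,-3.8,25,0,0,0,1],
    [-30,-3.8,25,0,0,0,1],
    [-30,-3.8,25,0,0,0,1],
    [-30,-3.8,25,0,0,0,1],
    [-30,-3.8,25,0,0,0,1],
    [-30,-3.8,25,0,0,0,1],
    [-30,-3.8,25,0,0,0,1],
    [-30,-3.8,25,0,0,0,1],
    [-30,-3.8,25,0,0,0,1],
    [-30,-3.8,25,0,0,0,1],
    [0,0,0,0,0,0,1],
  ],
)

```text
time: 37.92
tool_pos: [460.5, -166.9, 197.9]
tcp_rot: [-179.4, 40.0, 94.6]
ft_force: [-0.5, 0.7, -0.8]
finger_gap: 52.3
grip_force: 104.6
```

```bash
sed -i 's/^CT=.*/CT=np.array([20.3,0,10.])/' h.py
python3 - <<'E'
from h import *
st(); place(0,up=75); place(0,up=0)
E
```

```text
t 37.92 p [ 460.5 -166.9  197.9] rot [-179.36   40.01   94.65] gap 52.3 F [-0.5  0.7 -0.8] grip 104.6 q [  2. -11. 116. -41.  78.   8.]
turn [-0.008  0.     0.003] n>=0.0 then shift [-67.9  -7.6  90.9] | from [ 460.5 -166.9  197.9]
tcp [ 461.4 -277.7  172. ] U tool [-0.866  0.    -0.5  ]
turn [-0.008  0.     0.003] n>=0.0 then shift [ -3.   -7.6 128.4] | from [ 460.5 -166.9  197.9]
tcp [ 459.4 -252.1  101.5] U tool [-0.866  0.    -0.5  ]
```

>>> apply_moves(
  targets=[
    [-18.3,-2.5,32.8,-0.004,0,0,1],
    [-18.3,-2.5,32.8,-0.004,0,0.003,1],
    [-18.3,-2.5,32.8,0,0,0,1],
    [0,0,0,0,0,0,1],
    [0,0,0,0,0,0,1],
  ],
)

```text
time: 38.55
tool_pos: [462.6, -269.7, 158.4]
tcp_rot: [179.9, 40.0, 94.5]
ft_force: [0.8, 0.6, -0.9]
finger_gap: 52.6
grip_force: 104.6
```

Run:
```python
from h import *
st(); place(0,up=60); place(0,up=0)
w=snap("wrist"); s=snap("side"); np.save("c5.npy",cal("wrist")[1]); cv2.imwrite("pics/w5.png",w)
o=np.zeros((420,800,3),np.uint8); o[:,:400]=w[:,80:480]; o[:,400:]=cv2.resize(s[170:296,200:320],(400,420),interpolation=cv2.INTER_CUBIC); cv2.imwrite("pics/i1.png",o)
```

```text
t 38.55 p [ 462.6 -269.7  158.4] rot [179.95  39.96  94.54] gap 52.6 F [ 0.8  0.6 -0.9] grip 104.6 q [-11.  -9. 119. -43.  65.   1.]
turn [ 0.003 -0.001  0.002] n>=0.0 then shift [-1.7 -1.8  2.2] | from [ 462.6 -269.7  158.4]
tcp [ 461.  -272.5  157.9] U tool [-0.866  0.    -0.5  ]
turn [ 0.003 -0.001  0.002] n>=0.0 then shift [50.2 -1.8 32.2] | from [ 462.6 -269.7  158.4]
tcp [ 459.4 -252.1  101.5] U tool [-0.866  0.    -0.5  ]
```

View pics/i1.png

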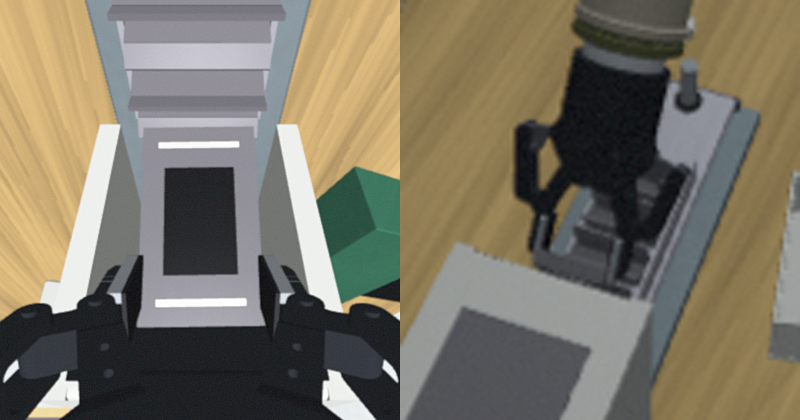

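Run:
```python
from h import *
K,_=cal("wrist"); c=(K,np.load("c5.npy")); n=YA*np.cos(LEAN)+np.array([0,0,np.sin(LEAN)])
for k in(0,1,2):
    for d in(2.3-8.5,2.3+8.5):
        print(k,round(d,1),[np.round(proj(c,slot(k)+n*d+U*u)) for u in(-48,-8,2)])
p,R,_=cur(); C=p+R.apply(CT); print("held bottom",[np.round(proj(c,C-48*U+n*f)) for f in(-6,6)],"top",[np.round(proj(c,C+48*U+n*f)) for f in(6,)])
w=cv2.imread("pics/w5.png").astype(int).sum(2)[:,270:300].mean(1); print([(i,int(w[i])) for i in range(0,130,2)])
```

```text
0 -6.2 [array([277.,  52.]), array([277., 112.]), array([277., 127.])]
0 10.8 [array([277.,  31.]), array([277.,  94.]), array([276., 111.])]
1 -6.2 [array([276., -28.]), array([276.,  39.]), array([276.,  57.])]
1 10.8 [array([276., -64.]), array([276.,   8.]), array([276.,  28.])]
2 -6.2 [array([ 276., -153.]), array([276., -76.]), array([276., -55.])]
2 10.8 [array([ 275., -218.]), array([ 275., -135.]), array([ 275., -112.])]
held bottom [array([281., 139.]), array([281., 128.])] top [array([282., 328.])]
[(0, 440), (2, 443), (4, 408), (6, 352), (8, 365), (10, 363), (12, 365), (14, 388), (16, 390), (18, 389), (20, 401), (22, 441), (24, 441), (26, 441), (28, 440), (30, 441), (32, 441), (34, 441), (36, 441), (38, 441), (40, 438), (42, 442), (44, 596), (46, 603), (48, 603), (50, 604), (52, 605), (54, 605), (56, 606), (58, 606), (60, 608), (62, 608), (64, 608), (66, 612), (68, 566), (70, 352), (72, 443), (74, 440), (76, 440), (78, 440), (80, 441), (82, 440), (84, 440), (86, 439), (88, 440), (90, 440), (92, 441), (94, 442), (96, 373), (98, 364), (100, 363), (102, 364), (104, 363), (106, 374), (108, 389), (110, 396), (112, 439), (114, 442), (116, 427), (118, 577), (120, 593), (122, 591), (124, 592), (126, 557), (128, 437)]
```

>>> apply_moves(
  targets=[
    [-1.7,-1.8,2.2,0,0,0,1],
    [0,0,0,0,0,0,1],
    [8.7,0,5,0,0,0,1],
    [8.7,0,5,0,0,0,1],
    [8.7,0,5,0,0,0,1],
    [0,0,0,0,0,0,1],
  ],
)

```text
time: 39.4
tool_pos: [459.8, -262.2, 128.5]
tcp_rot: [-180.0, 39.9, 94.6]
ft_force: [-0.2, 2.3, -1.3]
finger_gap: 52.3
grip_force: 105.0
```

Run:
```python
from h import *
st(); place(0,up=30)
```

```text
t 39.4 p [ 459.8 -262.2  128.5] rot [-179.96   39.93   94.63] gap 52.3 F [-0.2  2.3 -1.3] grip 105.0 q [-10.  -7. 120. -44.  63.   5.]
turn [ 0.002 -0.001  0.003] n>=0.0 then shift [-0.8  0.4 -0.8] | from [ 459.8 -262.2  128.5]
tcp [ 460.2 -262.3  129.7] U tool [-0.866  0.    -0.5  ]
```

>>> apply_moves(
  targets=[
    [8.7,0,5,0,0,0,1],
    [8.7,0,5,0,0,0,1],
    [0,0,0,0,0,0,1],
  ],
)

```text
time: 39.78
tool_pos: [459.5, -255.4, 110.1]
tcp_rot: [180.0, 39.9, 94.6]
ft_force: [0.8, 2.9, -0.5]
finger_gap: 52.3
grip_force: 105.1
```

>>> apply_moves(
  targets=[
    [4.3,0,2.5,0,0,0,1],
    [0,0,0,0,0,0,1],
  ],
)

```text
time: 40.02
tool_pos: [460.2, -254.8, 107.4]
tcp_rot: [179.8, 40.1, 94.5]
ft_force: [-1.7, 2.0, 4.4]
finger_gap: 52.5
grip_force: 105.4
```

>>> apply_moves(
  targets=[
    [2.6,0,1.5,0,0,0,1],
    [0,0,0,0,0,0,1],
  ],
)

```text
time: 40.28
tool_pos: [460.4, -255.2, 107.2]
tcp_rot: [179.8, 40.3, 94.4]
ft_force: [-8.3, 1.2, 19.9]
finger_gap: 52.3
grip_force: 106.6
```

>>> apply_moves(
  targets=[
    [-1.7,0,-1,0,0,0,1],
    [0,0,0,0,0,0,0.6],
    [0,0,0,0,0,0,0],
    [0,0,0,0,0,0,0],
    [0,0,0,0,0,0,0],
    [0,0,-15,0,0,0,0],
    [0,0,-30,0,0,0,0],
    [0,0,-40,0,0,0,0],
    [0,0,-40,0,0,0,0],
    [0,0,-40,0,0,0,0],
    [0,0,0,0,0,0,0],
  ],
)

```text
time: 41.65
tool_pos: [453.2, -146.4, 235.9]
tcp_rot: [179.4, 40.0, 94.4]
ft_force: [0.3, 0.5, -0.6]
finger_gap: 85.4
grip_force: 0.0
```

Run:
```python
from h import *
st(); w=snap("wrist"); s=snap("side"); c=cal("wrist"); np.save("c6.npy",c[1])
o=np.zeros((420,800,3),np.uint8); o[:,:400]=w[:,80:480]; o[:,400:]=cv2.resize(s[170:296,200:320],(400,420),interpolation=cv2.INTER_CUBIC); cv2.imwrite("pics/i2.png",o); cv2.imwrite("pics/w6.png",w)
fresh()
n=YA*np.cos(LEAN)+np.array([0,0,np.sin(LEAN)])
for z in(80,84): print(z,[np.round(proj(c,slot(0,z)+n*6+U*u)).tolist() for u in(48,41,0)])
```

```text
t 41.65 p [ 453.2 -146.4  235.9] rot [179.4   40.    94.35] gap 85.4 F [ 0.3  0.5 -0.6] grip 0.0 q [  5. -15. 115. -40.  82.   7.]
top [301.7 402.9 101.4  61. ] yaw 90.0
top [469.5 404.1  57.   97.7] yaw 96.4
top [648.1 464.2 114.1  55.8] yaw 50.4
side [612.  279.  101.9  58. ] yaw 71.1
side [466.5 399.3  56.7 103.3] yaw 96.7
80 [[280.0, 213.0], [280.0, 206.0], [280.0, 165.0]]
84 [[280.0, 217.0], [280.0, 210.0], [280.0, 168.0]]
```

View pics/i2.png

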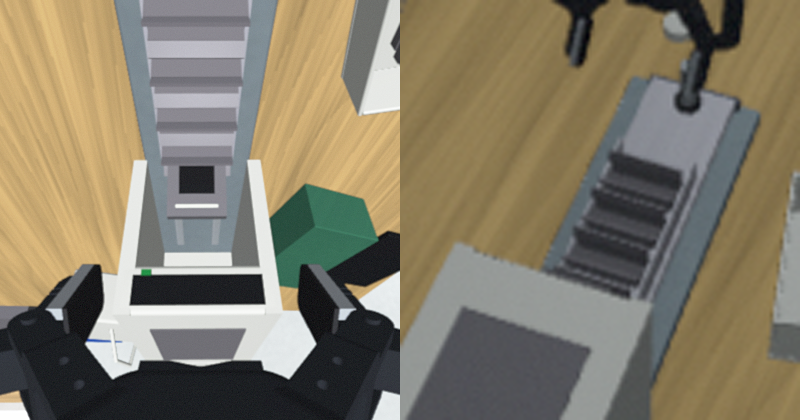

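Run:
```python
from h import *
topick(614.1,281.5,70.9,back=80)
```

```text
turn [0.039 1.203 0.438] n>=6.7 then shift [265.9  13.8 337. ] | from [ 450.6 -148.5  231.2]
tcp [607.2 261.7   3. ]
```

>>> apply_moves(
  targets=[
    [0,0,0,0.0056,0.1719,0.0626,0],
    [0,0,0,0.0056,0.1719,0.0626,0],
    [0,0,0,0.0056,0.1719,0.0626,0],
    [0,0,0,0.0056,0.1719,0.0626,0],
    [0,0,0,0.0056,0.1719,0.0626,0],
    [0,0,0,0.0056,0.1719,0.0626,0],
    [0,0,0,0.0056,0.1719,0.0626,0],
    [24.2,1.25,30.6,0,0,0,0],
    [24.2,1.25,30.6,0,0,0,0],
    [24.2,1.25,30.6,0,0,0,0],
    [24.2,1.25,30.6,0,0,0,0],
    [24.2,1.25,30.6,0,0,0,0],
    [24.2,1.25,30.6,0,0,0,0],
    [24.2,1.25,30.6,0,0,0,0],
    [24.2,1.25,30.6,0,0,0,0],
    [24.2,1.25,30.6,0,0,0,0],
    [24.2,1.25,30.6,0,0,0,0],
    [24.2,1.25,30.6,0,0,0,0],
    [0,0,0,0,0,0,0],
    [0,0,0,0,0,0,0],
  ],
)

```text
time: 44.35
tool_pos: [594.3, 223.3, 72.9]
tcp_rot: [-180.0, -30.0, 70.8]
ft_force: [0.2, 0.6, -0.4]
finger_gap: 85.3
grip_force: 0.0
```

```bash
cat >> h.py <<'E'
def wfresh():
    c=cal("wrist"); im=snap("wrist"); h=cv2.cvtColor(im,cv2.COLOR_BGR2HSV)
    m=((h[:,:,1]<60)&(h[:,:,2]>70)).astype(np.uint8); m=cv2.morphologyEx(m,cv2.MORPH_CLOSE,np.ones((3,3)))
    cs,_=cv2.findContours(m,cv2.RETR_EXTERNAL,cv2.CHAIN_APPROX_NONE)
    for q in cs:
        if cv2.contourArea(q)<3000: continue
        P=np.array([onz(c,p[0],11)[:2] for p in q],np.float32); (x,y),d,a=cv2.minAreaRect(P)
        if 45<min(d)<70 and 80<max(d)<115: print("wrist sees",np.round([x,y],1),np.round(d,1),round(a,1))
E
python3 - <<'E'
from h import *
st(); topick(614.1,281.5,70.9,back=0); wfresh()
E
```

```text
t 44.35 p [594.3 223.3  72.9] rot [-179.95  -29.97   70.85] gap 85.3 F [ 0.2  0.6 -0.4] grip 0.0 q [ -0.  10. 106.  34.  59.   3.]
turn [-0.     0.001 -0.001] n>=0.0 then shift [ 0.1 -0.3 80.8] | from [594.3 223.3  72.9]
tcp [607.2 261.7   3. ]
wrist sees [612.6 283.8] [96.2 56. ] 70.9
wrist sees [467.4 406. ] [57.3 96.6] 6.6
```

>>> apply_moves(
  targets=[
    [0.3,-0.3,25,0,0,0,0],
    [0.3,-0.3,25,0,0,0,0],
    [0,0,19,0,0,0,0],
    [0,0,12,0,0,0,0],
    [0,0,0,0,0,0,0],
    [0,0,0,0,0,0,1],
    [0,0,0,0,0,0,1],
    [0,0,0,0,0,0,1],
    [0,0,0,0,0,0,1],
    [0,0,0,0,0,0,1],
    [7,0,-13,0,0,0,1],
    [15,0,-26,0,0,0,1],
    [15,0,-26,0,0,0,1],
    [15,0,-26,0,0,0,1],
    [15,0,-26,0,0,0,1],
    [15,0,-26,0,0,0,1],
    [0,0,0,0,0,0,1],
  ],
  force=100,
)

```text
time: 46.52
tool_pos: [609.7, 262.7, 173.8]
tcp_rot: [179.5, -30.2, 71.1]
ft_force: [-0.1, -0.2, -0.1]
finger_gap: 52.3
grip_force: 104.1
```

```bash
cat >> h.py <<'E'
def held():
    "predicted and seen rows of held cassette's white lines (wrist)"
    c=cal("wrist"); p,R,_=cur(); w=snap("wrist")
    u=np.array([-.866,0,-.5]);n=np.array([.5,0,-.866])
    print("pred far edge,line,near line,edge",[round(float(proj(c,p+R.apply(CT+u*s+n*6))[1]),1) for s in(-48,-41,41,48)])
    g=w.astype(int).sum(2)[100:345]; g=(g.min(2) if g.ndim==3 else g)[:,262:298].mean(1); print("bright rows",[i+100 for i in np.where(g>560)[0]])
E
python3 - <<'E'
from h import *
st(); held(); place(1,up=110)
E
```

```text
t 46.52 p [609.7 262.7 173.8] rot [179.51 -30.19  71.12] gap 52.3 F [-0.1 -0.2 -0.1] grip 104.1 q [ 4.  5. 99. 30. 66. 13.]
pred far edge,line,near line,edge [128.0, 140.7, 311.7, 328.5]
bright rows [np.int64(100), np.int64(101), np.int64(102), np.int64(103), np.int64(104), np.int64(105), np.int64(106), np.int64(107), np.int64(108), np.int64(109), np.int64(110), np.int64(111), np.int64(112), np.int64(113), np.int64(114), np.int64(115), np.int64(116), np.int64(117), np.int64(118), np.int64(119), np.int64(120), np.int64(121), np.int64(122), np.int64(123), np.int64(124), np.int64(125), np.int64(126), np.int64(127), np.int64(128), np.int64(129), np.int64(145), np.int64(146), np.int64(147), np.int64(148), np.int64(149), np.int64(150), np.int64(301), np.int64(302), np.int64(303), np.int64(304), np.int64(305), np.int64(306), np.int64(307), np.int64(308), np.int64(329), np.int64(330), np.int64(331), np.int64(332), np.int64(333), np.int64(334), np.int64(335)]
turn [-0.033 -1.204 -0.435] n>=6.7 then shift [-402.5 -188.1  293.9] | from [608.5 262.5 171.2]
tcp [ 459.1 -247.7  204.9] U tool [-0.866  0.    -0.5  ]
```

>>> apply_moves(
  targets=[
    [0,0,0,-0.0047,-0.172,-0.0621,1],
    [0,0,0,-0.0047,-0.172,-0.0621,1],
    [0,0,0,-0.0047,-0.172,-0.0621,1],
    [0,0,0,-0.0047,-0.172,-0.0621,1],
    [0,0,0,-0.0047,-0.172,-0.0621,1],
    [0,0,0,-0.0047,-0.172,-0.0621,1],
    [0,0,0,-0.0047,-0.172,-0.0621,1],
    [-33.5,-15.7,24.5,0,0,0,1],
    [-33.5,-15.7,24.5,0,0,0,1],
    [-33.5,-15.7,24.5,0,0,0,1],
    [-33.5,-15.7,24.5,0,0,0,1],
    [-33.5,-15.7,24.5,0,0,0,1],
    [-33.5,-15.7,24.5,0,0,0,1],
    [-33.5,-15.7,24.5,0,0,0,1],
    [-33.5,-15.7,24.5,0,0,0,1],
    [-33.5,-15.7,24.5,0,0,0,1],
    [-33.5,-15.7,24.5,0,0,0,1],
    [-33.5,-15.7,24.5,0,0,0,1],
    [0,0,0,0,0,0,1],
  ],
)

```text
time: 48.95
tool_pos: [467.9, -206.9, 198.5]
tcp_rot: [-179.6, 40.0, 94.4]
ft_force: [0.3, 0.1, -0.8]
finger_gap: 51.9
grip_force: 104.6
```

Run:
```python
from h import *
st(); place(1,up=60)
```

```text
t 48.95 p [ 467.9 -206.9  198.5] rot [-179.56   39.95   94.44] gap 51.9 F [ 0.3  0.1 -0.8] grip 104.6 q [ -3. -11. 116. -41.  74.   4.]
turn [-0.007 -0.001  0.001] n>=0.0 then shift [  8.6 -11.9  45.9] | from [ 467.9 -206.9  198.5]
tcp [ 457.8 -230.7  157.9] U tool [-0.866  0.    -0.5  ]
```

>>> apply_moves(
  targets=[
    [-5,-6,10,-0.007,0,0,1],
    [5,-6,18,0,0,0,1],
    [8.6,0,18,0,0,0,1],
    [0,0,0,0,0,0,1],
    [0,0,0,0,0,0,1],
  ],
)

```text
time: 49.58
tool_pos: [460.2, -228.1, 159.1]
tcp_rot: [179.9, 40.0, 94.6]
ft_force: [0.8, 0.4, -0.3]
finger_gap: 51.8
grip_force: 104.6
```

Run:
```python
from h import *
st(); place(1,up=60)
```

```text
t 49.58 p [ 460.2 -228.1  159.1] rot [179.9   39.96  94.61] gap 51.8 F [ 0.8  0.4 -0.3] grip 104.6 q [ -6. -10. 119. -43.  68.   5.]
turn [ 0.004 -0.001  0.003] n>=0.0 then shift [-1.  -2.6  2.4] | from [ 460.2 -228.1  159.1]
tcp [ 457.8 -230.7  157.9] U tool [-0.866  0.    -0.5  ]
```

>>> apply_moves(
  targets=[
    [-1,-2.4,2.4,0,0,0.003,1],
    [0,0,0,0,0,0,1],
    [8.7,0,5,0,0,0,1],
    [8.7,0,5,0,0,0,1],
    [8.7,0,5,0,0,0,1],
    [8.7,0,5,0,0,0,1],
    [6.9,0,4,0,0,0,1],
    [0,0,0,0,0,0,1],
  ],
)

```text
time: 50.58
tool_pos: [456.2, -214.0, 111.5]
tcp_rot: [179.8, 39.9, 94.4]
ft_force: [-0.1, 3.4, 0.6]
finger_gap: 51.6
grip_force: 105.5
```

>>> apply_moves(
  targets=[
    [3.4,0,2,0,0,0,1],
    [0,0,0,0,0,0,1],
  ],
)

```text
time: 50.82
tool_pos: [456.8, -213.1, 108.9]
tcp_rot: [179.7, 39.9, 94.3]
ft_force: [1.2, 2.6, -0.1]
finger_gap: 51.5
grip_force: 105.6
```

>>> apply_moves(
  targets=[
    [2.6,0,1.5,0,0,0,1],
    [0,0,0,0,0,0,1],
  ],
)

```text
time: 51.08
tool_pos: [457.0, -212.8, 107.2]
tcp_rot: [179.7, 40.1, 94.2]
ft_force: [-1.8, 2.0, 7.0]
finger_gap: 51.7
grip_force: 106.1
```

>>> apply_moves(
  targets=[
    [0,0,0,0,0,0,0.6],
    [0,0,0,0,0,0,0],
    [0,0,0,0,0,0,0],
    [0,0,0,0,0,0,0],
    [0,0,-15,0,0,0,0],
    [0,0,-30,0,0,0,0],
    [0,0,-40,0,0,0,0],
    [0,0,-40,0,0,0,0],
    [0,0,-40,0,0,0,0],
    [0,0,0,0,0,0,0],
    [0,0,0,0,0,0,0],
  ],
)

```text
time: 52.45
tool_pos: [447.6, -106.3, 232.3]
tcp_rot: [179.7, 39.9, 94.4]
ft_force: [-0.2, -0.3, -0.1]
finger_gap: 85.3
grip_force: 0.0
```

Run:
```python
from h import *
st(); cv2.imwrite("pics/i3.png",snap("wrist")); fresh(); topick(469,402.5,96.4,back=80)
```

```text
t 52.45 p [ 447.6 -106.3  232.3] rot [179.73  39.94  94.36] gap 85.3 F [-0.2 -0.3 -0.1] grip 0.0 q [ 10. -14. 115. -40.  85.  11.]
top [648.7 464.9 112.3  55.8] yaw 50.4
side [466.6 399.5  56.4 103. ] yaw 96.7
turn [-0.002  1.221 -0.036] n>=6.8 then shift [304.1  78.7 359.3] | from [ 447.  -107.1  231.4]
tcp [471.3 381.6   3. ]
```

>>> apply_moves(
  targets=[
    [0,0,0,0,0.1744,-0.005,0],
    [0,0,0,0,0.1744,-0.005,0],
    [0,0,0,0,0.1744,-0.005,0],
    [0,0,0,0,0.1744,-0.005,0],
    [0,0,0,0,0.1744,-0.005,0],
    [0,0,0,0,0.1744,-0.005,0],
    [0,0,0,0,0.1744,-0.005,0],
    [25.3,6.6,30,0,0,0,0],
    [25.3,6.6,30,0,0,0,0],
    [25.3,6.6,30,0,0,0,0],
    [25.3,6.6,30,0,0,0,0],
    [25.3,6.6,30,0,0,0,0],
    [25.3,6.6,30,0,0,0,0],
    [25.3,6.6,30,0,0,0,0],
    [25.3,6.6,30,0,0,0,0],
    [25.3,6.6,30,0,0,0,0],
    [25.3,6.6,30,0,0,0,0],
    [25.3,6.6,30,0,0,0,0],
    [25.3,6.6,29,0,0,0,0],
    [0,0,0,0,0,0,0],
  ],
)

```text
time: 55.1
tool_pos: [475.7, 342.8, 71.1]
tcp_rot: [-179.8, -30.0, 96.4]
ft_force: [-0.1, -0.0, 0.6]
finger_gap: 85.5
grip_force: 0.0
```

Run:
```python
from h import *
st(); topick(468.5,403,96.5,back=0); wfresh()
```

```text
t 55.1 p [475.7 342.8  71.1] rot [-179.8   -29.96   96.36] gap 85.5 F [-0.1 -0.   0.6] grip 0.0 q [ 12.   8. 108.  33.  65.  -9.]
turn [-0.002  0.001 -0.002] n>=0.0 then shift [ 0.3 -0.3 78.8] | from [475.7 342.8  71.1]
tcp [470.9 382.1   3. ]
wrist sees [467.8 405.3] [56. 97.] 6.5
wrist sees [298.5 396.7] [57.7 93.4] 18.3
wrist sees [648.7 456.1] [114.1  59.7] 43.9
```

>>> apply_moves(
  targets=[
    [0.3,-0.3,25,0,0,0,0],
    [0,-0.3,25,0,0,0,0],
    [0,0,18,0,0,0,0],
    [0,0,12,0,0,0,0],
    [0,0,0,0,0,0,0],
    [0,0,0,0,0,0,1],
    [0,0,0,0,0,0,1],
    [0,0,0,0,0,0,1],
    [0,0,0,0,0,0,1],
    [0,0,0,0,0,0,1],
    [7,0,-13,0,0,0,1],
    [15,0,-26,0,0,0,1],
    [15,0,-26,0,0,0,1],
    [15,0,-26,0,0,0,1],
    [15,0,-26,0,0,0,1],
    [15,0,-26,0,0,0,1],
    [0,0,0,0,0,0,1],
  ],
  force=100,
)

```text
time: 57.28
tool_pos: [474.5, 381.9, 173.4]
tcp_rot: [179.5, -30.1, 96.6]
ft_force: [0.6, 1.1, -0.8]
finger_gap: 51.4
grip_force: 104.1
```

Run:
```python
from h import *
st(); held(); place(2,up=110)
```

```text
t 57.27 p [474.5 381.9 173.4] rot [179.51 -30.06  96.59] gap 51.4 F [ 0.6  1.1 -0.8] grip 104.1 q [ 17.   1. 103.  31.  72.   1.]
pred far edge,line,near line,edge [128.6, 141.3, 312.5, 329.3]
bright rows [np.int64(141), np.int64(142), np.int64(143), np.int64(144), np.int64(145), np.int64(146), np.int64(295), np.int64(296), np.int64(297), np.int64(298), np.int64(299), np.int64(300), np.int64(301), np.int64(302)]
turn [ 0.008 -1.222  0.036] n>=6.8 then shift [-469.3  -62.5  349.6] | from [473.4 381.5 171. ]
tcp [ 455.9 -205.8  204.9] U tool [-0.866  0.    -0.5  ]
```

>>> apply_moves(
  targets=[
    [0,0,0,0.001,-0.1746,0.005,1],
    [0,0,0,0.001,-0.1746,0.005,1],
    [0,0,0,0.001,-0.1746,0.005,1],
    [0,0,0,0.001,-0.1746,0.005,1],
    [0,0,0,0.001,-0.1746,0.005,1],
    [0,0,0,0.001,-0.1746,0.005,1],
    [0,0,0,0.001,-0.1746,0.005,1],
    [-36,-4.8,26.9,0,0,0,1],
    [-36,-4.8,26.9,0,0,0,1],
    [-36,-4.8,26.9,0,0,0,1],
    [-36,-4.8,26.9,0,0,0,1],
    [-36,-4.8,26.9,0,0,0,1],
    [-36,-4.8,26.9,0,0,0,1],
    [-36,-4.8,26.9,0,0,0,1],
    [-36,-4.8,26.9,0,0,0,1],
    [-36,-4.8,26.9,0,0,0,1],
    [-36,-4.8,26.9,0,0,0,1],
    [-36,-4.8,26.9,0,0,0,1],
    [-36,-4.8,26.9,0,0,0,1],
    [0,0,0,0,0,0,1],
  ],
)

```text
time: 59.82
tool_pos: [455.3, -162.3, 199.0]
tcp_rot: [-179.6, 40.0, 94.5]
ft_force: [-0.5, 1.0, -1.4]
finger_gap: 51.5
grip_force: 104.6
```

```bash
sed -i 's/^CT=.*/CT=np.array([22.,0,11.])/' h.py
python3 - <<'E'
from h import *
st(); place(2,up=60); held()
E
```

```text
t 59.83 p [ 455.3 -162.3  199. ] rot [-179.64   40.05   94.47] gap 51.5 F [-0.5  1.  -1.4] grip 104.6 q [  3. -12. 117. -41.  78.   8.]
turn [-0.005  0.001  0.001] n>=0.0 then shift [ 4.6 -2.7 47.4] | from [ 455.3 -162.3  199. ]
tcp [ 454.6 -189.4  159.7] U tool [-0.866  0.    -0.5  ]
pred far edge,line,near line,edge [124.9, 137.4, 306.4, 323.0]
bright rows [np.int64(108), np.int64(109), np.int64(110), np.int64(111), np.int64(112), np.int64(113), np.int64(114), np.int64(115), np.int64(116), np.int64(117), np.int64(118), np.int64(119), np.int64(120), np.int64(121), np.int64(122), np.int64(140), np.int64(141), np.int64(142), np.int64(143), np.int64(144), np.int64(145), np.int64(146), np.int64(294), np.int64(295), np.int64(296), np.int64(297), np.int64(298), np.int64(299), np.int64(300), np.int64(301), np.int64(302), np.int64(343), np.int64(344)]
```

>>> apply_moves(
  targets=[
    [-5,-2.7,13,-0.005,0,0,1],
    [4,0,17,0,0,0,1],
    [5.6,0,17.4,0,0,0,1],
    [0,0,0,0,0,0,1],
    [0,0,0,0,0,0,1],
  ],
)

```text
time: 60.5
tool_pos: [456.4, -186.9, 160.7]
tcp_rot: [180.0, 40.0, 94.6]
ft_force: [0.5, -0.1, -0.9]
finger_gap: 51.8
grip_force: 104.6
```

Run:
```python
from h import *
st(); place(2,up=60)
```

```text
t 60.5 p [ 456.4 -186.9  160.7] rot [179.98  40.05  94.63] gap 51.8 F [ 0.5 -0.1 -0.9] grip 104.6 q [ -1. -10. 119. -42.  72.   9.]
turn [0.003 0.001 0.003] n>=0.0 then shift [-1.2 -2.   2.3] | from [ 456.4 -186.9  160.7]
tcp [ 454.6 -189.4  159.7] U tool [-0.866  0.    -0.5  ]
```

>>> apply_moves(
  targets=[
    [-1.2,-2,2.3,0,0,0.003,1],
    [0,0,0,0,0,0,1],
    [8.7,0,5,0,0,0,1],
    [8.7,0,5,0,0,0,1],
    [8.7,0,5,0,0,0,1],
    [8.7,0,5,0,0,0,1],
    [6.9,0,4,0,0,0,1],
    [0,0,0,0,0,0,1],
  ],
)

```text
time: 61.5
tool_pos: [453.0, -172.7, 113.7]
tcp_rot: [179.9, 40.0, 94.5]
ft_force: [0.3, 1.4, -0.3]
finger_gap: 51.9
grip_force: 105.2
```

>>> apply_moves(
  targets=[
    [3.4,0,2,0,0,0,1],
    [0,0,0,0,0,0,1],
  ],
)

```text
time: 61.75
tool_pos: [453.5, -171.7, 110.9]
tcp_rot: [179.8, 40.0, 94.4]
ft_force: [0.1, 1.6, -1.4]
finger_gap: 51.9
grip_force: 105.3
```

>>> apply_moves(
  targets=[
    [2.6,0,1.5,0,0,0,1],
    [0,0,0,0,0,0,1],
  ],
)

```text
time: 62.0
tool_pos: [453.8, -171.4, 109.6]
tcp_rot: [179.7, 40.2, 94.3]
ft_force: [-3.3, 1.0, 8.1]
finger_gap: 51.7
grip_force: 106.1
```

>>> apply_moves(
  targets=[
    [0,0,0,0,0,0,0.6],
    [0,0,0,0,0,0,0],
    [0,0,0,0,0,0,0],
    [0,0,0,0,0,0,0],
    [0,0,-15,0,0,0,0],
    [0,0,-30,0,0,0,0],
    [0,0,-40,0,0,0,0],
    [0,0,-40,0,0,0,0],
    [0,0,-30,0,0,0,0],
    [0,0,0,0,0,0,0],
    [0,0,0,0,0,0,0],
  ],
)

```text
time: 63.38
tool_pos: [444.9, -71.4, 226.3]
tcp_rot: [179.8, 40.0, 94.4]
ft_force: [-0.0, -0.6, -0.8]
finger_gap: 85.4
grip_force: 0.0
```

Run:
```python
from h import *
st(); w=snap("wrist"); s=snap("side")
o=np.zeros((420,800,3),np.uint8); o[:,:400]=w[:,80:480]; o[:,400:]=cv2.resize(s[150:318,220:380],(400,420),interpolation=cv2.INTER_CUBIC); cv2.imwrite("pics/i4.png",o)
c=cal("wrist"); n=YA*np.cos(LEAN)+np.array([0,0,np.sin(LEAN)])
for k in(0,1,2): print(k,[np.round(proj(c,slot(k,82)+n*6+U*u)).tolist() for u in(48,39,0)])
H=ORG+YA*321+XA*1.2-YA*0; H[2]=75; R=RT(94.4,-15); p=H+R.apply([0,0,19]); print(p); plan(p+[0,0,90],R)
```

```text
t 63.38 p [444.9 -71.4 226.3] rot [179.83  40.04  94.43] gap 85.4 F [-0.  -0.6 -0.8] grip 0.0 q [ 14. -12. 114. -39.  87.  15.]
0 [[282.0, 258.0], [282.0, 250.0], [281.0, 216.0]]
1 [[282.0, 239.0], [282.0, 230.0], [282.0, 194.0]]
2 [[282.0, 216.0], [282.0, 207.0], [282.0, 166.0]]
[439.94692584  10.24292771  56.6474093 ]
turn [0.001 0.437 0.001] n>=2.4 then shift [99.9  1.9 55. ] | from [444.4 -71.9 225.6]
```

View pics/i4.png

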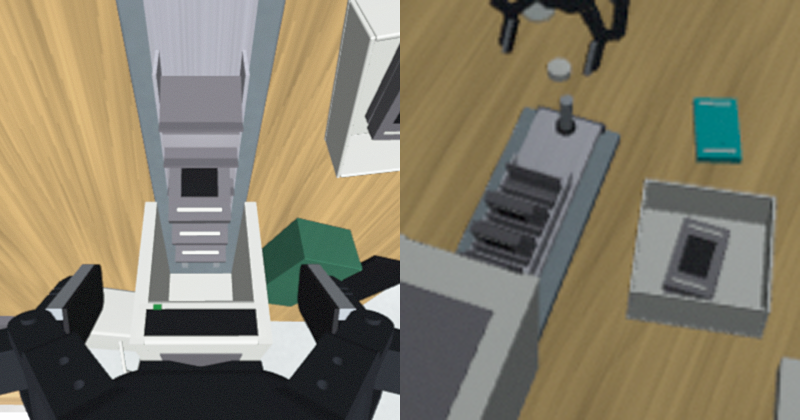

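>>> apply_moves(
  targets=[
    [0,0,0,0,0.1457,0,0],
    [0,0,0,0,0.1457,0,0],
    [0,0,0,0,0.1457,0,0],
    [33,0.4,18.3,0,0,0,0],
    [33,0.4,18.3,0,0,0,0],
    [33,0.4,18.3,0,0,0,0],
    [0,0,0,0,0,0,0],
    [4.7,0,17.4,0,0,0,0],
    [4.7,0,17.4,0,0,0,0],
    [4.7,0,17.4,0,0,0,0],
    [4.7,0,17.4,0,0,0,0],
    [4.5,0,15.4,0,0,0,0],
    [0,0,0,0,0,0,0],
  ],
  force=40,
)

```text
time: 65.1
tool_pos: [438.9, 10.1, 58.2]
tcp_rot: [-180.0, 15.0, 94.5]
ft_force: [0.2, -0.0, -0.3]
finger_gap: 85.3
grip_force: 0.0
```

>>> apply_moves(
  targets=[
    [0,0,0,0,0,0,0.5],
    [0,0,0,0,0,0,1],
    [0,0,0,0,0,0,1],
    [0,0,0,0,0,0,1],
    [0,0,0,0,0,0,1],
    [0,0,0,0,0,0,1],
  ],
)

```text
time: 65.85
tool_pos: [439.0, 10.2, 60.2]
tcp_rot: [-180.0, 15.0, 94.5]
ft_force: [-9.9, 1.6, 10.1]
finger_gap: 14.3
grip_force: 39.8
```

>>> apply_moves(
  targets=[
    [-4.8,0,1.3,0,0,0,1],
    [-9.7,0,2.6,0,0,0,1],
    [-13.5,0,3.6,0,0,0,1],
    [-13.5,0,3.6,0,0,0,1],
    [-13.5,0,3.6,0,0,0,1],
    [-13.5,0,3.6,0,0,0,1],
    [-13.5,0,3.6,0,0,0,1],
    [-13.5,0,3.6,0,0,0,1],
    [-13.5,0,3.6,0,0,0,1],
    [-13.5,0,3.6,0,0,0,1],
    [-13.5,0,3.6,0,0,0,1],
    [-13.5,0,3.6,0,0,0,1],
    [-13.5,0,3.6,0,0,0,1],
    [-13.5,0,3.6,0,0,0,1],
    [-13.5,0,3.6,0,0,0,1],
    [-13.5,0,3.6,0,0,0,1],
    [-13.5,0,3.6,0,0,0,1],
    [-7,0,1.9,0,0,0,1],
    [0,0,0,0,0,0,1],
  ],
)

```text
time: 68.22
tool_pos: [457.4, -221.7, 60.3]
tcp_rot: [180.0, 15.0, 94.4]
ft_force: [-7.3, -3.2, 3.3]
finger_gap: 14.7
grip_force: 39.4
```

>>> apply_moves(
  targets=[
    [-3,0,0.8,0,0,0,1],
    [-3,0,0.8,0,0,0,1],
    [-2.5,0,0.6,0,0,0,1],
    [0,0,0,0,0,0,1],
  ],
)

```text
time: 68.72
tool_pos: [457.7, -226.3, 60.2]
tcp_rot: [-180.0, 14.7, 94.4]
ft_force: [-14.0, 24.3, 21.1]
finger_gap: 14.7
grip_force: 42.0
```

>>> apply_moves(
  targets=[
    [-2,0,0.5,0,0,0,1],
    [-1,0,0.3,0,0,0,1],
    [0,0,0,0,0,0,1],
  ],
)

```text
time: 69.1
tool_pos: [457.8, -227.2, 59.9]
tcp_rot: [-179.9, 14.5, 94.5]
ft_force: [-17.0, 39.0, 30.1]
finger_gap: 14.7
grip_force: 43.9
```

>>> apply_moves(
  targets=[
    [0,0,0,0,0,0,0.6],
    [0,0,0,0,0,0,0],
    [0,0,0,0,0,0,0],
    [0,0,0,0,0,0,0],
    [0,0,-20,0,0,0,0],
    [0,0,-35,0,0,0,0],
    [0,0,-35,0,0,0,0],
    [0,0,-35,0,0,0,0],
    [0,0,-35,0,0,0,0],
    [20,0,-20,0,0,0,0],
    [20,0,0,0,0.131,0,0],
    [20,0,0,0,0.131,0,0],
    [0,0,0,0,0,0,0],
  ],
)

```text
time: 70.72
tool_pos: [450.7, -128.9, 221.1]
tcp_rot: [179.9, 0.0, 94.4]
ft_force: [0.4, 0.8, 0.2]
finger_gap: 85.4
grip_force: 0.0
```

Run:
```python
from h import *
st(); w=snap("wrist"); cv2.imwrite("pics/e1.png",w); s=snap("side"); t=snap("top")
cv2.imwrite("pics/se.png",s)
c=cal("wrist"); H=np.array([457,-224.6,0])
print("expected base,top,deckedge",proj(c,H+[0,0,35]),proj(c,H+[0,0,90]),proj(c,[455.3,-202.4,35]))
o=np.zeros((420,800,3),np.uint8); o[:,:400]=w[:,80:480]; o[:,400:]=cv2.resize(s[150:318,220:380],(400,420),interpolation=cv2.INTER_CUBIC); cv2.imwrite("pics/e2.png",o)
```

```text
t 70.72 p [ 450.7 -128.9  221.1] rot [179.86   0.    94.38] gap 85.4 F [0.4 0.8 0.2] grip 0.0 q [-22. -13. 106.   0.  87. -27.]
expected base,top,deckedge [279.23794839 274.51709015] [279.24548297 301.43347541] [279.25356198 255.86918965]
```

View pics/e2.png

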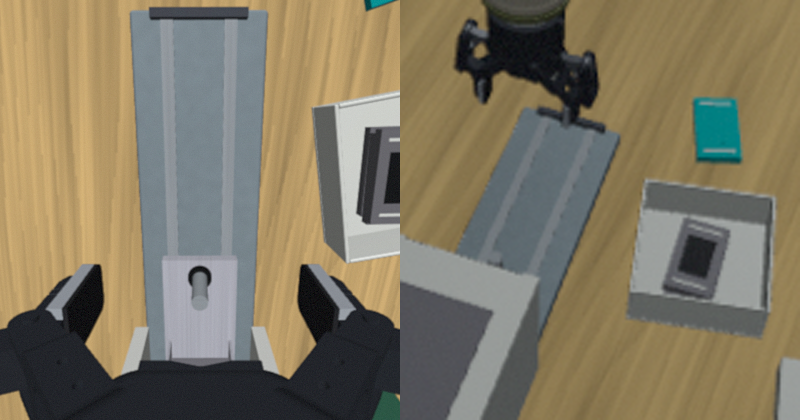

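```bash
python3 -c "
from bench import r
print(r.hand_in())"
```

```text
the job is handed in; nothing more can be done
None
```

The job is handed in; no verdict came back. The carriage is home to within about 2 mm by the wrist camera. The three fresh cassettes stood seated in slots 0–2 when last seen before it went under the hood. The three used cassettes lie in the bin, and I never touched the other bench items.

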